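# Hang the under-shelf light on the slotted rack and switch it on

### The arm

A 7-joint arm with a two-finger parallel gripper is mounted at the origin on the work surface. World frame = base frame: x ahead of the robot, y to its left, z up, the work surface at z = 0. Lengths are in m, angles in rad, forces in N, time in s.
With the tool pointing down it reaches from about 0.4 to 0.85 m from the base axis. Payload 6.9 kg.
Tool frame: the origin (TCP) lies midway between the tips of the shut fingers; the grasp point (between the pads) lies 19 mm behind it; z points along the fingers, y is the line along which they close (so a half turn about z gives the same grasp; the last joint's range is limited). The gripper opens to 85 mm and grips with 20 to 120 N. Pads are 22 mm wide; open, the fingers measure 114 mm over their backs; the gripper's body (76 mm by 85 mm) begins 54 mm behind the grasp point. The pads swing forward as they close: fully open they stand 13 mm farther back than shut.
Start: joints at [-1.139, 0.507, -0.238, 1.5, 0.126, 1.149, -0.155], TCP at [0.201, 0.592, 0.194] pointing down, gripper open.
Joint ranges: [-3.08, 3.08], [-0.24, 2.05], [-1.43, 1.35], [0, 2.5], [-1.52, 4.66], [0.17, 1.96], [-2.89, 2.89]. Speed limits (rad/s): [2.39, 2.39, 3.14, 3.14, 3.14, 3.14, 3.14].

### API

Orientations are given as a unit quaternion [w, x, y, z].
In Python, from bench import sensors, optics, hand_in gives the robot as it stands. The module is installed in compiled form; this text tells all that it offers.
- The arm moves only by the tool move_arm, never from a script. Its argument "plan" is a list of rows, each a list of 3 entries, a list of its own where there are three numbers: the opening, from 0 (shut) to 1 (fully open), then the shift along the tool's x, y, z scaled (see below), then the turn, a rotation vector about the tool's x, y, z scaled (see below). In form: [[claw, [dx, dy, dz], [wx, wy, wz]], ...]. A call has 1 to 10 rows; each row shifts and turns the commanded pose from where the row before left it, along the tool's axes as they then stand; what a row does not reach is not made up. The controller multiplies each number of a shift by 2 cm and each number of a turn by 6 degrees. A row lasts 1/12 s, in which the tool goes at most 41.7 mm and 7.16 degrees, less where a joint would pass 70% of its speed; a pose out of reach is approached as far as the arm can. A call with a number of a shift or a turn outside -1 to 1 is refused whole. A call with a gripper value outside its range is refused whole. The fingers move at their own pace and stop on an object; the grip force is fixed at half the most. Time passes only in rows, so rows that do not move let the fingers close. It gives the time, the measured TCP pose, the force, the opening and the grip force at its end, in the units of the state.
- sensors.observe(): the state, without advancing time (a new reading comes with each control period).
- optics.snapshot(name): name is "scene" or "top" or "wrist"; returns a dict with "image" (420x560x3 uint8, red, green, blue), "depth" (420x560 float32, m along the optical axis (not along the pixel's ray), 0 where there is no reading), "camera_matrix" (3x3 intrinsics, pixels), "camera_from_world" (4x4, takes a point from world to camera coordinates). Camera axes: x right, y down, z forward; pixel columns grow to the right and rows downward; lengths in m; the calibration is good to about 2 mm. A picture is of the moment at which its call begins.
- hand_in(): hands the job in; it is judged then, once.
The state is a dict: "t": time; "joint_pos": joint angles; "qd": joint speeds; "joint_efforts": joint torques, N m; "position": TCP position; "tcp_rot": TCP orientation; "contact_force": force on the tool from outside, world axes, zero at the start; "wrist_torque": the same for the moment, N m; "gripper_width": opening from 0.0 (shut) to 1.0 (fully open); "finger_force": force on a finger pad.
Only numpy, scipy, OpenCV 4.12 (cv2) and the standard library are available. Lean on these libraries where they do the work, as an engineer would, in place of code of your own. Each camera call takes 0.05 s, during which the arm holds its last target. There are 200 camera calls.

### The job

Hang the small light on the rack: hook its two claws into the two free slots just under the wire shelf and press it down until it locks fully home. Then slide the switch on top of the light to on, away from the upright, and leave the light hanging there. Leave the mortar, measuring cup, spoon and spice jars where they stand.

Things in the scene. Friction and masses are not known exactly. Their poses are not given: they have to be found in the camera images.
- rack: Fixed counter rack, 438 mm tall overall: dark foot plate (x -130 to +60 mm, 170 mm wide, 12 mm thick), white channel upright 46 mm wide (y), x 0 to 38 mm. Origin on the counter under the middle of the upright's front face; the face looks along -x, x points back through it, z up. The face, a 4 mm sheet, has a column of slots, lower edges at z 80, 140, 200, 260 (free), 320 and 380 mm (holding the wire shelf).
- rack_shelf (a point): Middle of the front edge of the rack's wire shelf, on its underside (rack x = -120, z = 350 mm). The shelf is 190 mm wide and 12 mm thick and runs from here back to the upright. A tool working below it has to lean back towards the rack's -x, 30 to 40 degrees from vertical.
- rack_slot_low (a point): Middle of the lower of the two slots to use, on the upright's face (z = 216 mm). Each slot is 13 mm wide (y) and 32 mm high. Axes as the rack.
- rack_slot_high (a point): Middle of the upper slot to use, 60 mm above the lower (z = 276 mm). Behind it a sprung roller snaps over the light's upper claw in the last 10 mm of its way down: press with about 5 to 20 N, less the nearer to the upright. Unpressed, the light stops about 9 mm too high.
- rack_seat (a point): Point on the middle of the upright's front face, 180 mm above the counter; axes as the rack. lamp_heel comes to lie here (within 2 mm) when the light is fully home.
- lamp: The under-shelf light, aluminium, about 0.3 kg, lying loose, right way up, on the drawer unit. Arm 150 mm long (x -75 to +75), 32 mm wide (y), 24 mm tall (z 0 to 24). Origin under the middle of the arm; x along the arm towards heel and claws, z up. Heel: upright plate 32 mm wide, 6 mm thick, 100 mm tall at the +x end; thin braces join it to the arm as far as x = +45 mm.
- lamp_heel (a point): Bottom of the heel's back face (lamp x = +75, y = 0, z = 0 mm); axes as the lamp. To hook the light hold it level with this point 15 to 24 mm (best 19) above rack_seat and 20 mm or more in front of it, move straight along the rack's x until the heel meets the upright, then straight down.
- lamp_claw (a point): Tip of the upper claw's hook (lamp x = +82.5, z = 65 mm). Both claws are 8 mm wide and stick out of the heel's back 9.5 mm (the upper 12.5): a tongue 8 mm tall with its underside at z 80 (lower claw 20), then a hook that hangs 15 mm below the tongue, 5.5 mm behind the heel.
- lamp_grip (a point): A good place to hold the light: centre of the arm's cross-section 20 mm in front of its middle (lamp x = -20, z = 12 mm), pinched by the arm's sides (32 mm). Held here by a tool that leans 30 to 40 degrees away from the heel, the light can be hung without meeting the shelf.
- switch (a joint): Slide switch on top of the light's arm: 0 = off (towards the heel, as at the start), 0.008 = on (8 mm farther from the heel, along the lamp's -x). A detent pushes it to the nearer end; it takes about 2.5 N to cross the middle.
- switch_ridge (a point): Top middle of the switch's ridge, 6 mm above the arm's top face; ridge 5 mm thick along the arm, 20 mm wide across it. At lamp x = -43 mm when off, -51 mm when on. The arm's top is bare between the ridge and the heel, so a fingertip can be set down just behind the ridge (heel side) and drawn towards -x.
- drawers: Fixed small white plastic drawer unit, 170 mm deep (x), 180 mm wide (y), 150 mm tall, its top drawer standing 45 to 70 mm open towards its own -x (knob 35 mm more). The light lies on its flat top. Bystander. Origin on the counter under its middle.
- mortar: Cream ceramic mortar with its pestle, 130 mm across the rim, 85 mm tall (pestle to 145), on the counter. Bystander. Origin under its middle.
- cup: Steel measuring cup, 80 mm across, 55 mm tall, with a flat handle 125 mm from its middle along its own -x. Bystander. Origin under its middle.
- spoon: Wooden spoon, 265 mm long, lying on the counter along its own x. Bystander. Origin on its underside, mid-length.
- jar_a: Spice jar, 40 mm across, 75 mm tall, on the wire shelf, right half (rack's -y). Bystander. Origin under its middle.
- jar_b: Spice jar, 44 mm across, 65 mm tall, on the wire shelf, left half (rack's +y). Bystander. Origin under its middle.
Not all that is in view belongs to the job. Of the things like the lamp, leave any that is orange; of the rest the smaller one is meant.

How it is judged:
On the way, in this order (a step that is already met when the one before it is completed fails the run):
1. the light is hooked in the two slots under the shelf and pressed fully home, with the switch still off (x of lamp_heel in the frame of rack between -0.005 and 0.003 m and y of lamp_heel in the frame of rack between -0.005 and 0.005 m and z of lamp_heel in the frame of rack between 0.177 and 0.183 m and angle between the x axis of lamp and the x axis of rack, either way round below 0.12 rad and angle between lamp's own z axis and vertical below 0.1 rad and value of joint switch below 0.004 m), for 0.2 s.
2. the switch is slid across to on (value of joint switch above 0.006 m), for 0.2 s.
At the end, for the whole second after the job is handed in: The light hangs at rest, locked home in the two slots under the shelf: heel within 3 mm of its seated height, within 5 mm of the upright's face and of the middle, pointing squarely out (7 degrees) and level (6 degrees), switch on (over 6 of its 8 mm) (x of lamp_heel in the frame of rack between -0.005 and 0.003 m and y of lamp_heel in the frame of rack between -0.005 and 0.005 m and z of lamp_heel in the frame of rack between 0.177 and 0.183 m and angle between the x axis of lamp and the x axis of rack, either way round below 0.12 rad and angle between lamp's own z axis and vertical below 0.1 rad and value of joint switch above 0.006 m and linear speed of lamp below 0.02 m/s); the robot touches nothing.
It fails at once if The cream mortar is moved more than 25 mm (distance of mortar from where it was at the start of the episode above 0.025 m).
It fails at once if The measuring cup is moved more than 25 mm (distance of cup from where it was at the start of the episode above 0.025 m).
It fails at once if The wooden spoon is moved more than 25 mm (distance of spoon from where it was at the start of the episode above 0.025 m).
It fails at once if The first spice jar is moved more than 25 mm (distance of jar_a from where it was at the start of the episode above 0.025 m).
It fails at once if The second spice jar is moved more than 25 mm (distance of jar_b from where it was at the start of the episode above 0.025 m).
It also fails if it takes over 51 s, if anything falls off the work surface, if the arm or the gripper's body presses on something with over 40 N, if the wrist force passes 120 N, or if a joint passes its speed limit or range.

## Working session

There is one attempt and no reset: what is moved stays moved. The work goes in short steps, Python scripts to look and compute and a tool call to move; the robot and the scene stay as the last step left them, time stands still between calls to the robot, and variables do not carry over. Pictures are saved under pics/ and viewed, at most 10 in all, crops included, and the job is handed in when it is done.

Besides the shell and the picture viewer there is one more tool, called after ">>>" as name(argument=value, ...) on one line, values as JSON. move_arm: Moves the arm, as the interface text tells. Its arguments: {"type":"object","properties":{"plan":{"type":"array","items":{"type":"array"}}},"required":["plan"]}

```bash
mkdir -p pics
cat > h.py <<'E'
import numpy as np, cv2
from bench import sensors, optics
def snap(n):
    s=optics.snapshot(n); np.savez(f'{n}.npz',**s); return s
def world(s):
    K=s['camera_matrix'];T=np.linalg.inv(s['camera_from_world']);d=s['depth']
    v,u=np.mgrid[:d.shape[0],:d.shape[1]]
    c=np.stack([(u-K[0,2])/K[0,0]*d,(v-K[1,2])/K[1,1]*d,d],-1)
    p=c@T[:3,:3].T+T[:3,3]; p[d==0]=np.nan; return p
E
python3 - <<'E'
from h import *
a=snap('scene');b=snap('top')
cv2.imwrite('pics/a.png',a['image'][:,:,::-1]);cv2.imwrite('pics/b.png',b['image'][:,:,::-1])
print(sensors.observe())
for s in(a,b):print(np.linalg.inv(s['camera_from_world']).round(3),s['camera_matrix'])
E
```

```text
{'t': 0.1, 'joint_pos': array([-1.13847794,  0.50824781, -0.23753331,  1.50101531,  0.12568392,
        1.14891206, -0.15476265]), 'qd': array([ 4.97906219e-05, -2.97573998e-03,  4.41139842e-04, -2.97740617e-03,
       -1.82052721e-04,  6.90243822e-04,  1.07749710e-03]), 'joint_efforts': array([-5.33357350e-03, -6.21839690e+01, -2.19521642e+00, -2.50206685e+01,
        1.23045579e-02,  7.78571761e-03, -2.34441467e-05]), 'position': array([0.20054688, 0.59141753, 0.19372647]), 'tcp_rot': array([-1.22731426e-04,  1.62662127e-01,  9.86681507e-01, -7.88681921e-04]), 'contact_force': array([0.13747201, 0.03764819, 0.37447037]), 'wrist_torque': array([ 0.00325059, -0.0028977 , -0.03153139]), 'finger_force': 0.0, 'gripper_width': 0.9999020173034383}
[[ 0.345  0.531 -0.774  1.465]
 [ 0.939 -0.197  0.283 -0.396]
 [-0.002 -0.824 -0.567  0.945]
 [ 0.     0.     0.     1.   ]] [[423.33372737   0.         283.40497024]
 [  0.         423.33372737 210.63448241]
 [  0.           0.           1.        ]]
[[ 0.033 -0.98   0.197  0.242]
 [-0.999 -0.033  0.002 -0.036]
 [ 0.004 -0.197 -0.98   1.416]
 [ 0.     0.     0.     1.   ]] [[535.91120878   0.         274.76831501]
 [  0.         535.91120878 206.17810841]
 [  0.           0.           1.        ]]
```

View pics/a.png

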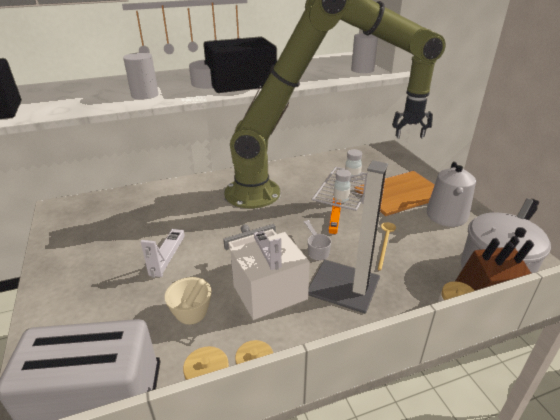

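View pics/b.png

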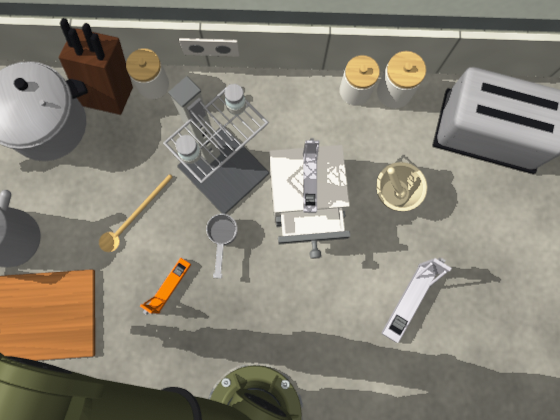

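The scene picture shows three lamp-like things. Candidates in the top view:
- Small grey light on the drawers, about (310,175).
- Orange light, about (165,287). This one is to be left alone.
- Large grey light on the counter, about (417,300). It is too big.

I choose the one on the drawers, and will check it in a crop while I measure.

Run:
```python
from h import *
a=dict(np.load('scene.npz'));b=dict(np.load('top.npz'))
P=world(b);Q=world(a)
def rect(p,n):
    p=p[~np.isnan(p).any(-1)]
    r=cv2.minAreaRect((p[:,:2]*1000).astype(np.float32));print(n,len(p),np.round(r[0],1),np.round(r[1],1),round(r[2],1),'z',np.percentile(p[:,2],[5,50,95]).round(4))
def box(P,u0,u1,v0,v1): return P[v0:v1,u0:u1].reshape(-1,3)
def zs(p,lo,hi): return p[(p[:,2]>lo)&(p[:,2]<hi)]
rect(zs(box(P,160,215,70,130),.428,.448),'upright top')
rect(zs(box(Q,350,400,155,190),.428,.448),'upright top scene')
d=box(P,250,370,120,270)
rect(zs(d,.14,.156),'drawer top'); rect(zs(d,.166,.182),'arm top');rect(zs(d,.182,.30),'lamp high');rect(zs(d,.235,.262),'heel top');rect(zs(d,.158,.3),'lamp all')
rect(zs(box(P,160,280,80,220),.006,.018),'foot')
s=zs(box(P,160,280,80,190),.34,.37);rect(s,'shelf')
e=zs(box(P,270,360,200,265),.02,.14);rect(e,'drawer open')
for n,bx,lo,hi in(('mortar',(370,440,155,220),.03,.15),('jars',(165,250,80,165),.38,.43),('cup',(200,245,205,250),.03,.07),):rect(zs(box(P,*bx),lo,hi),n)
c=cv2.resize(b['image'][115:270,240:380],None,fx=3.5,fy=3.5,interpolation=cv2.INTER_CUBIC)
c2=cv2.resize(a['image'][155:320,220:400],(560,513),interpolation=cv2.INTER_CUBIC)
c=cv2.resize(c,(230*1,513)) if 0 else c
h=min(c.shape[0],513)
cv2.imwrite('pics/c.png',np.hstack([c[:h,:],c2[:h]])[:,:,::-1] if 0 else cv2.resize(np.hstack([c[:h],c2[:h]]),(800,395))[:,:,::-1])
```

```text
upright top 544 [662.  150.7] [43.6 49.2] 45.6 z [0.4338 0.4372 0.4402]
upright top scene 210 [676.1 122.7] [ 53.6 110.4] 23.5 z [0.4308 0.4367 0.4383]
drawer top 3753 [ 514.7 -119.4] [268.8 180.7] 6.6 z [0.1447 0.1495 0.1536]
arm top 799 [ 557.  -114.5] [149.1  32. ] 1.4 z [0.1693 0.1737 0.1786]
lamp high 212 [ 577.9 -113.5] [130.6  32. ] 0.8 z [0.1854 0.2249 0.2507]
heel top 77 [ 632.9 -113. ] [30.8 20.7] 87.4 z [0.2359 0.2459 0.2526]
lamp all 1024 [ 562.8 -114.3] [160.7  32. ] 1.4 z [0.1693 0.1746 0.24  ]
foot 3265 [685.  127.6] [402.8 322.1] 3.5 z [0.0067 0.0113 0.016 ]
shelf 1407 [619.8 107.6] [158.6 189.5] 45.6 z [0.3524 0.3573 0.363 ]
drawer open 2205 [ 444.8 -119.6] [191.1 132.9] 86.4 z [0.0997 0.1084 0.1382]
mortar 1460 [ 573.5 -354.2] [127.3 127. ] 46.2 z [0.0357 0.0788 0.1256]
jars 1117 [604.9  98.9] [128.9 145. ] 8.0 z [0.3838 0.4094 0.428 ]
cup 236 [451.  101.4] [81.4 78.8] 39.4 z [0.0332 0.0512 0.0582]
```

View pics/c.png

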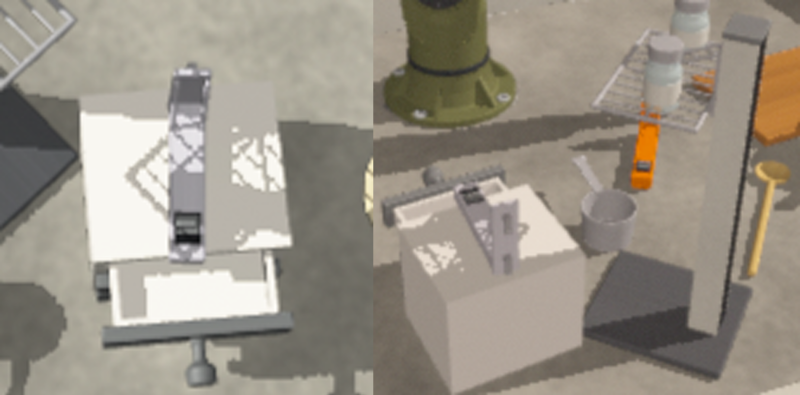

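The crop confirms the choice. The grey light on the drawers has a 149x32 mm arm, with its heel at world +x and its switch at the near end. The rack faces back towards the robot at a yaw of about 45.6°. The upright and the shelf give the same origin, about (0.6487, 0.137).

```bash
cat >> h.py <<'E'
from scipy.spatial.transform import Rotation as R
LO=np.array([.557,-.1145,.150]);LY=np.radians(1.4)
RO=np.array([.6486,.137,0]);RY=np.radians(45.6)
def tool(yaw,tilt=35):
    s,c=np.sin(np.radians(tilt)),np.cos(np.radians(tilt))
    z=np.array([s*np.cos(yaw),s*np.sin(yaw),-c]);y=np.array([-np.sin(yaw),np.cos(yaw),0])
    return R.from_matrix(np.stack([np.cross(y,z),y,z],1))
def cur():
    o=sensors.observe();q=o['tcp_rot'];return np.array(o['position']),R.from_quat([q[1],q[2],q[3],q[0]]),o
def shift(rot,d): return (rot.inv().apply(d)/.02).round(2)
def turn(r0,r1): return (np.degrees((r0.inv()*r1).as_rotvec())/6).round(2)
E
python3 - <<'E'
from h import *
p,r,o=cur();t=tool(LY)
m=np.array([.36,.2,.30]);g=LO+R.from_euler('z',LY).apply([-.014,0,.007]);pre=g-.08*t.as_matrix()[:,2]
print(shift(r,m-p),turn(r,t),shift(t,pre-m),shift(t,g-pre),g,pre)
E
```

```text
[-13.83 -15.98  -5.29] [-1.04 -5.78 -3.24] [ -3.08 -15.96   6.88] [-0. -0.  4.] [ 0.54300418 -0.11484205  0.157     ] [ 0.49713176 -0.11596315  0.22253216]
```

>>> move_arm(plan=[[0.7, [-0.69, -0.8, -0.5], [0, 0, 0]], [0.7, [-0.69, -0.8, -0.5], [0, 0, 0]], [0.7, [-0.69, -0.8, -0.5], [0, 0, 0]], [0.7, [-0.69, -0.8, -0.5], [0, 0, 0]], [0.7, [-0.69, -0.8, -0.5], [0, 0, 0]], [0.7, [-0.69, -0.8, -0.5], [0, 0, 0]], [0.7, [-0.69, -0.8, -0.5], [0, 0, 0]], [0.7, [-0.69, -0.8, -0.5], [0, 0, 0]], [0.7, [-0.69, -0.8, -0.5], [0, 0, 0]], [0.7, [-0.69, -0.8, -0.5], [0, 0, 0]]])

```text
t: 0.93
position: [0.2801, 0.3948, 0.2946]
tcp_rot: [-0.0, 0.163, 0.987, -0.0]
contact_force: [1.0, -0.7, 0.2]
gripper_width: 0.697
finger_force: 0.0
```

>>> move_arm(plan=[[0.7, [-0.69, -0.8, -0.05], [0, 0, 0]], [0.7, [-0.69, -0.8, -0.05], [0, 0, 0]], [0.7, [-0.69, -0.8, -0.05], [0, 0, 0]], [0.7, [-0.69, -0.8, -0.05], [0, 0, 0]], [0.7, [-0.69, -0.8, -0.05], [0, 0, 0]], [0.7, [-0.69, -0.8, -0.05], [0, 0, 0]], [0.7, [-0.69, -0.8, 0], [0, 0, 0]], [0.7, [-0.69, -0.8, 0], [0, 0, 0]], [0.7, [-0.69, -0.8, 0], [0, 0, 0]], [0.7, [-0.69, -0.8, 0], [0, 0, 0]]])

```text
t: 1.77
position: [0.3593, 0.1991, 0.3003]
tcp_rot: [-0.0, 0.163, 0.987, -0.0]
contact_force: [1.1, 0.4, -0.8]
gripper_width: 0.698
finger_force: 0.0
```

>>> move_arm(plan=[[0.7, [0, 0, 0], [-0.15, -0.83, -0.46]], [0.7, [0, 0, 0], [-0.15, -0.83, -0.46]], [0.7, [0, 0, 0], [-0.15, -0.83, -0.46]], [0.7, [0, 0, 0], [-0.15, -0.83, -0.46]], [0.7, [0, 0, 0], [-0.15, -0.83, -0.46]], [0.7, [0, 0, 0], [-0.15, -0.83, -0.46]], [0.7, [0, 0, 0], [-0.15, -0.83, -0.46]], [0.7, [0, 0, 0], [0, 0, 0]]])

```text
t: 2.43
position: [0.3567, 0.1986, 0.2987]
tcp_rot: [0.304, -0.013, 0.953, 0.003]
contact_force: [-0.5, -0.9, -1.1]
gripper_width: 0.698
finger_force: 0.0
```

```bash
cat > s.py <<'E'
from h import *
p,r,o=cur();t=tool(LY)
g=LO+R.from_euler('z',LY).apply([-.014,0,.007]);pre=g-.08*t.as_matrix()[:,2]
print(o['t'],p,turn(r,t),shift(r,pre-p),shift(r,g-p),o['joint_pos'].round(2),o['gripper_width'],o['contact_force'])
E
python3 s.py
```

```text
2.4333 [0.35668997 0.19855751 0.29868785] [0.   0.07 0.04] [ -3.14 -15.91   6.94] [ -3.11 -15.91  10.94] [-0.68 -0.18 -0.33  2.27  0.66  0.79  0.18] 0.69844456472661 [-0.53728989 -0.94325834 -1.06860894]
```

>>> move_arm(plan=[[0.7, [-0.17, -0.8, 0.3], [0, 0, 0]], [0.7, [-0.17, -0.8, 0.3], [0, 0, 0]], [0.7, [-0.17, -0.8, 0.3], [0, 0, 0]], [0.7, [-0.17, -0.8, 0.3], [0, 0, 0]], [0.7, [-0.17, -0.8, 0.3], [0, 0, 0]], [0.7, [-0.17, -0.8, 0.3], [0, 0, 0]], [0.7, [-0.17, -0.8, 0.3], [0, 0, 0]], [0.7, [-0.17, -0.8, 0.3], [0, 0, 0]], [0.7, [-0.17, -0.8, 0.3], [0, 0, 0]], [0.7, [-0.17, -0.8, 0.3], [0, 0, 0]]])

```text
t: 3.27
position: [0.4262, 0.0402, 0.271]
tcp_rot: [0.303, -0.009, 0.953, 0.005]
contact_force: [-0.4, 0.6, -0.0]
gripper_width: 0.702
finger_force: 0.0
```

>>> move_arm(plan=[[0.7, [-0.14, -0.8, 0.4], [0, 0, 0]], [0.7, [-0.14, -0.8, 0.4], [0, 0, 0]], [0.7, [-0.14, -0.8, 0.4], [0, 0, 0]], [0.7, [-0.14, -0.8, 0.4], [0, 0, 0]], [0.7, [-0.14, -0.8, 0.4], [0, 0, 0]], [0.7, [-0.14, -0.8, 0.4], [0, 0, 0]], [0.7, [-0.14, -0.8, 0.4], [0, 0, 0]], [0.7, [-0.14, -0.8, 0.4], [0, 0, 0]], [0.7, [-0.14, -0.8, 0.4], [0, 0, 0]], [0.7, [-0.14, -0.7, 0.4], [0, 0, 0]]])

```text
t: 4.1
position: [0.4867, -0.1021, 0.2343]
tcp_rot: [0.304, -0.012, 0.953, 0.003]
contact_force: [-0.8, 0.5, -0.3]
gripper_width: 0.699
finger_force: 0.0
```

```bash
python3 s.py
python3 - <<'E'
from h import *
w=snap('wrist');cv2.imwrite('pics/d.png',w['image'][:,:,::-1])
E
```

```text
4.1 [ 0.48669078 -0.1020935   0.23428017] [-0.01  0.07  0.01] [-0.07 -0.71  0.77] [-0.04 -0.7   4.77] [-1.29 -0.24  1.35  2.34  0.57  0.27  1.22] 0.6988456730136386 [-0.82936934  0.45041225 -0.34564413]
```

View pics/d.png

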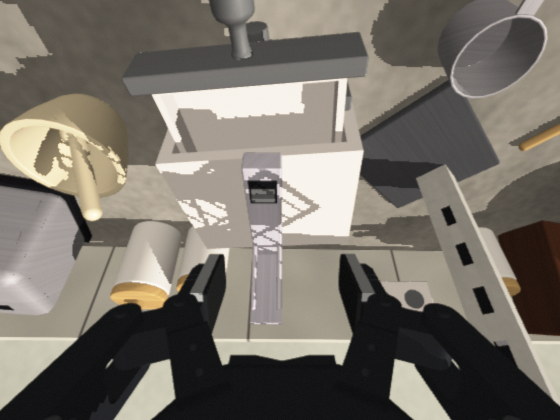

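The wrist view shows the light's arm at columns 245–283 with the switch at (262,192), roughly centred between the fingers. The two calibrations can be compared before going down.

Run:
```python
from h import *
s=dict(np.load('wrist.npz'));P=world(s)[130:330,225:305].reshape(-1,3)
for lo,hi in((.166,.182),(.158,.30)):
    p=P[(P[:,2]>lo)&(P[:,2]<hi)];r=cv2.minAreaRect((p[:,:2]*1000).astype(np.float32));print(len(p),r,np.median(p[:,2]))
w=world(s)[:,395:560].reshape(-1,3)
# rack face points z .1-.34
q=w[(w[:,2]>.05)&(w[:,2]<.34)&(w[:,0]>.55)&(w[:,0]<.75)&(w[:,1]>.05)&(w[:,1]<.25)]
l=(q-RO)@R.from_euler('z',RY).as_matrix()
f=l[(abs(l[:,0])<.01)&(abs(l[:,1])<.03)];print(len(f),f.min(0),f.max(0),np.median(f[:,0]))
print(np.polyfit(f[:,1],f[:,0],1))
```

```text
3870 ((709.2083740234375, -124.51043701171875), (158.10145568847656, 447.9737854003906), 89.9104995727539) 0.17458857174206893
6373 ((711.2828369140625, -91.01497650146484), (157.48753356933594, 471.4730529785156), 81.12510681152344) 0.17500651375160428
6884 [-0.00256769 -0.02753281  0.05000915] [0.00998228 0.01918305 0.31550536] 0.0008276488320593351
[0.01562361 0.00096402]
```

>>> move_arm(plan=[[0.7, [0, -0.18, 0.8], [0, 0, 0]], [0.7, [0, -0.18, 0.8], [0, 0, 0]], [0.7, [0, -0.18, 0.8], [0, 0, 0]]])

```text
t: 4.4
position: [0.4824, -0.1027, 0.2275]
tcp_rot: [0.307, -0.007, 0.952, -0.003]
contact_force: [0.2, -0.6, -0.9]
gripper_width: 0.701
finger_force: 0.0
```

```bash
python3 s.py
```

```text
4.4 [ 0.48235848 -0.10265412  0.2275211 ] [-0.14  0.12 -0.05] [-0.44 -0.67  0.63] [-0.39 -0.61  4.63] [-1.3  -0.24  1.35  2.37  0.71  0.25  1.06] 0.7014962312171484 [ 0.19326461 -0.63277752 -0.91522307]
```

The arm has wound joint 3 and joint 2 onto their limits. I'll identify the kinematics from the logged poses to find a clean way out.

```bash
cat > kin.py <<'E'
import numpy as np, itertools
from scipy.spatial.transform import Rotation as R
from scipy.optimize import least_squares
# zero pose: straight up; joints z,y,z,y,z,y,z ; x = [d1,d3,d5,d7, a_sh,a_el,a_el2,a_wr, o1..o7]
def fk(q,x,s):
    q=np.asarray(q)*s+x[8:15]
    off=[(0,0,0),(x[4],0,x[0]),(0,0,0),(x[5],0,x[1]),(x[6],0,x[2]),(0,0,0),(x[7],0,0)]
    p=np.zeros(3);r=R.identity()
    for i in range(7):
        p=p+r.apply(off[i]); r=r*R.from_euler('zyzyzyz'[i],q[i])
    return p+r.apply([0,0,x[3]]),r
def res(x,s,D,w=.02):
    e=[]
    for q,p,t in D:
        P,T=fk(q,x,s); e+=list(P-p)+list(.3*(T.inv()*t).as_rotvec())
    return np.r_[e,.003*x[4:8],w*.01*x[9:14]]
E
cat > fit.py <<'E'
from kin import *
def rq(w,x,y,z): return R.from_quat([x,y,z,w])
D=[([-1.13847794,.50824781,-.23753331,1.50101531,.12568392,1.14891206,-.15476265],[.20054688,.59141753,.19372647],rq(-1.2273e-4,.16266,.98668,-7.887e-4)),
([-.68,-.18,-.33,2.27,.66,.79,.18],[.35669,.19856,.29869],rq(.304,-.013,.953,.003)),
([-1.29,-.24,1.35,2.34,.57,.27,1.22],[.48669,-.10209,.23428],rq(.304,-.012,.953,.003)),
([-1.3,-.24,1.35,2.37,.71,.25,1.06],[.48236,-.10265,.22752],rq(.307,-.007,.952,-.003))]
best=[]
for sg in itertools.product([1,-1],repeat=4):
    s=np.array([sg[0],1,sg[1],1,sg[2],1,sg[3]])
    for o1 in(0,np.pi,np.pi/2,-np.pi/2):
        for o7 in(0,np.pi/2,np.pi,-np.pi/2):
            x0=np.r_[.35,.42,.4,.25,0,0,0,0,o1,0,0,0,0,0,o7]
            f=least_squares(res,x0,args=(s,D,1),max_nfev=60); best.append((f.cost,tuple(s),f.x))
best.sort(key=lambda b:b[0])
for b in best[:4]: print(b[0],b[1],b[2].round(3))
np.savez('kin.npz',s=best[0][1],x=best[0][2])
for q,p,t in D:
    P,T=fk(q,best[0][2],np.array(best[0][1]));print((P-p).round(4),(T.inv()*t).as_rotvec().round(3))
E
python3 fit.py
```

```text
2.4032848981363573e-05 (np.int64(-1), np.int64(1), np.int64(-1), np.int64(1), np.int64(-1), np.int64(1), np.int64(-1)) [ 2.330e-01  5.870e-01  3.710e-01  4.120e-01  9.000e-03  4.000e-03
 -2.000e-02  1.500e-02 -1.400e-02 -1.000e-03 -2.200e-02  1.100e-02
  6.000e-03 -1.800e-02  1.539e+00]
2.4032848981367727e-05 (np.int64(-1), np.int64(1), np.int64(-1), np.int64(1), np.int64(-1), np.int64(1), np.int64(-1)) [ 2.330e-01  5.870e-01  3.710e-01  4.120e-01  9.000e-03  4.000e-03
 -2.000e-02  1.500e-02 -1.400e-02 -1.000e-03 -2.200e-02  1.100e-02
  6.000e-03 -1.800e-02  1.539e+00]
2.4032848981369143e-05 (np.int64(-1), np.int64(1), np.int64(-1), np.int64(1), np.int64(-1), np.int64(1), np.int64(-1)) [ 2.330e-01  5.870e-01  3.710e-01  4.120e-01  9.000e-03  4.000e-03
 -2.000e-02  1.500e-02 -1.400e-02 -1.000e-03 -2.200e-02  1.100e-02
  6.000e-03 -1.800e-02  1.539e+00]
2.4032848981373748e-05 (np.int64(-1), np.int64(1), np.int64(-1), np.int64(1), np.int64(-1), np.int64(1), np.int64(-1)) [ 2.330e-01  5.870e-01  3.710e-01  4.120e-01  9.000e-03  4.000e-03
 -2.000e-02  1.500e-02 -1.400e-02 -1.000e-03 -2.200e-02  1.100e-02
  6.000e-03 -1.800e-02  1.539e+00]
[-0.0001  0.0002 -0.0002] [ 0.006  0.004 -0.003]
[-0.0017 -0.0012  0.0015] [-0.006 -0.005  0.012]
[ 0.0008  0.0012 -0.0005] [-0.008  0.005 -0.002]
[ 0.0008  0.0004 -0.0009] [-0.004  0.001 -0.007]
```

```bash
cat > ik.py <<'E'
from kin import *
from h import *
k=np.load('kin.npz');S=k['s'];X=k['x']
lo=np.array([-3.08,-.24,-1.43,0,-1.52,.17,-2.89]);hi=np.array([3.08,2.05,1.35,2.5,4.66,1.96,2.89])
def err(q,p,r):
    P,T=fk(q,X,S);return np.r_[(p-P),.3*T.apply((T.inv()*r).as_rotvec())]
def solve(p,r,pref=None,n=12,w=.003,seed=0):
    rng=np.random.default_rng(seed);mid=(lo+hi)/2;out=[]
    for i in range(n):
        q0=rng.uniform(lo+.05,hi-.05) if pref is None or i else pref
        c=mid if pref is None else pref
        f=least_squares(lambda q:np.r_[err(q,p,r)*30,w*((q-c)/(hi-lo))],q0,bounds=(lo+.01,hi-.01),max_nfev=80)
        out.append((np.abs(err(f.x,p,r)).max(),np.minimum(f.x-lo,hi-f.x)[[1,2,3,4,5,6]].min(),f.x))
    return out
def jac(q):
    P,T=fk(q,X,S);J=np.zeros((6,7))
    for i in range(7):
        d=np.array(q,float);d[i]+=1e-5;p,t=fk(d,X,S);J[:3,i]=(p-P)/1e-5;J[3:,i]=(t*T.inv()).as_rotvec()/1e-5
    return J
E
python3 - <<'E'
from ik import *
Lr=R.from_euler('z',LY);Rr=R.from_euler('z',RY)
flip=R.from_euler('z',np.pi)
for tilt in(30,35):
  for fl in(0,1):
    g=LO+Lr.apply([-.014,0,.007]);tg=tool(LY,tilt);th=tool(RY,tilt)
    hp=lambda hx,z:RO+Rr.apply([hx-.089,0,z+.007])
    for n,p,t in(('grasp',g,tg),('pre',g-.06*tg.as_matrix()[:,2],tg),('stage',hp(-.13,.199),th),('home',hp(0,.18),th)):
        if fl:t=t*flip
        o=[x for x in solve(p,t) if x[0]<.004]
        o.sort(key=lambda x:-x[1]); print(tilt,fl,n,len(o),[(round(x[1],2),x[2].round(2)) for x in o[:1]])
E
```

```text
30 0 grasp 9 [(np.float64(0.11), array([ 1.08,  0.34, -1.1 ,  2.3 ,  1.07,  0.28,  0.69]))]
30 0 pre 3 [(np.float64(0.17), array([-0.18,  0.11,  0.64,  2.26, -0.8 ,  0.45,  2.72]))]
30 0 stage 8 [(np.float64(0.14), array([-0.41,  0.39,  1.21,  2.16, -1.01,  1.17, -2.54]))]
30 0 home 9 [(np.float64(0.27), array([ 0.88,  0.49, -1.16,  2.03,  0.26,  0.48,  2.03]))]
30 1 grasp 6 [(np.float64(0.19), array([-0.14,  0.25,  0.64,  2.31, -1.26,  0.44,  0.04]))]
30 1 pre 6 [(np.float64(0.24), array([ 0.02,  0.1 ,  0.4 ,  2.26, -0.73,  0.42, -0.51]))]
30 1 stage 7 [(np.float64(0.36), array([ 1.01,  0.24, -0.75,  2.14, -0.53,  0.66, -0.08]))]
30 1 home 7 [(np.float64(0.44), array([-0.17,  0.33,  0.45,  2.06, -0.95,  0.78,  0.19]))]
35 0 grasp 4 [(np.float64(0.08), array([ 1.17,  0.38, -1.23,  2.42,  1.83,  0.3 , -0.06]))]
35 0 pre 9 [(np.float64(0.01), array([ 1.49,  0.23, -1.42,  2.35,  0.67,  0.19,  1.12]))]
35 0 stage 8 [(np.float64(0.29), array([ 0.11,  0.24,  0.52,  2.21, -0.98,  0.93, -2.59]))]
35 0 home 9 [(np.float64(0.24), array([-0.33,  0.39,  0.79,  2.13, -1.2 ,  0.95, -2.65]))]
35 1 grasp 3 [(np.float64(0.03), array([-0.21,  0.28,  0.79,  2.42,  4.63,  0.53,  0.49]))]
35 1 pre 6 [(np.float64(0.13), array([ 0.25,  0.07,  0.2 ,  2.37, -1.15,  0.34, -0.04]))]
35 1 stage 7 [(np.float64(0.31), array([ 1.27,  0.33, -1.05,  2.19, -0.52,  0.56, -0.06]))]
35 1 home 7 [(np.float64(0.37), array([-0.06,  0.32,  0.38,  2.13, -1.11,  0.78,  0.39]))]
```

```bash
cat > sim.py <<'E'
from ik import *
def sim(q,rows,lam=.02,k=6,null=0,q0=None):
    q=np.array(q,float);P,T=fk(q,X,S);tr=[]
    for d,w in rows:
        P=P+T.apply(np.array(d)*.02);T=T*R.from_rotvec(np.radians(6)*np.array(w))
        for _ in range(k):
            p,t=fk(q,X,S);e=np.r_[P-p,(T*t.inv()).as_rotvec()]
            J=jac(q);A=J.T@np.linalg.inv(J@J.T+lam**2*np.eye(6));dq=A@e
            if null: dq+=null*(np.eye(7)-A@J)@(q0-q)
            q=np.clip(q+np.clip(dq,-.06,.06),lo,hi)
        tr.append(q.copy())
    return q,tr,np.linalg.norm(P-fk(q,X,S)[0])
E
python3 - <<'E'
from sim import *
q0=np.array([-1.139,.507,-.238,1.5,.126,1.149,-.155])
rows=[((-.69,-.8,-.5),(0,0,0))]*10+[((-.69,-.8,-.05),(0,0,0))]*6+[((-.69,-.8,0),(0,0,0))]*4+[((0,0,0),(-.15,-.83,-.46))]*7+[((0,0,0),(0,0,0))]
r2=[((-.17,-.8,.3),(0,0,0))]*10+[((-.14,-.8,.4),(0,0,0))]*10
for null in(0,.02,.1,.3):
    qa,_,e=sim(q0,rows,null=null,q0=q0);qb,_,e2=sim(qa,r2,null=null,q0=q0)
    print(null,qa.round(2),e.round(4),qb.round(2),e2.round(4))
print('real [-.68,-.18,-.33,2.27,.66,.79,.18] [-1.29,-.24,1.35,2.34,.57,.27,1.22]')
E
```

```text
0 [-0.59 -0.19 -0.4   2.28  0.65  0.76  0.18] 0.0 [-1.37 -0.24  1.35  2.35  0.37  0.21  1.48] 0.0873
0.02 [-0.83 -0.17 -0.21  2.28  0.71  0.8   0.1 ] 0.0 [-1.44 -0.24  1.35  2.36  0.86  0.27  0.96] 0.0642
0.1 [-0.98 -0.17 -0.1   2.28  0.74  0.82  0.06] 0.0002 [-1.47 -0.24  1.35  2.36  1.03  0.34  0.76] 0.0426
0.3 [-1.   -0.17 -0.08  2.28  0.74  0.83  0.05] 0.0005 [-1.47 -0.24  1.35  2.36  1.11  0.42  0.65] 0.0154
real [-.68,-.18,-.33,2.27,.66,.79,.18] [-1.29,-.24,1.35,2.34,.57,.27,1.22]
```

```bash
cat > plan.py <<'E'
from sim import *
flip=R.from_euler('z',np.pi)
def leg(T,P,kind,tgt,rate=.8):
    if kind=='r':
        w=np.degrees((T.inv()*tgt).as_rotvec())/6;n=max(1,int(np.ceil(np.linalg.norm(w)/1)));return [((0,0,0),w/n)]*n
    d=T.inv().apply(tgt-P)/.02;n=max(1,int(np.ceil(np.abs(d).max()/rate)));return [(d/n,(0,0,0))]*n
def run(q,wps,null=0,verbose=True):
    P,T=fk(q,X,S);q0=np.array([-1.139,.507,-.238,1.5,.126,1.149,-.155]);N=0
    for kind,tgt in wps:
        rows=leg(T,P,kind,tgt)
        q,tr,e=sim(q,rows,null=null,q0=q0);N+=len(rows)
        m=min(np.minimum(t-lo,hi-t).min() for t in tr)
        if verbose:print(kind,len(rows),rows[0][0] if kind=='t' else np.round(rows[0][1],2),q.round(2),'err',e.round(4),'margin',m.round(2))
        if kind=='r':T=tgt
        else:P=tgt
    return q
E
python3 - <<'E'
from plan import *
p,r,o=cur();q=np.array(o['joint_pos']);tilt=32
tg=tool(LY,tilt)*flip;g=LO+R.from_euler('z',LY).apply([-.020,0,.007]);pre=g-.06*tg.as_matrix()[:,2]
th=tool(RY,tilt)*flip;Rr=R.from_euler('z',RY);hp=lambda hx,z:RO+Rr.apply([hx-.095,0,z+.007])
up=lambda a:R.from_euler('z',np.radians(a))*R.from_euler('x',np.pi)
v0=tool(LY,0)
vf=tool(LY,0)*flip
A=np.array
tail=[('r',tg),('t',pre),('t',g),('t',g+A([0,0,.08])),('t',hp(-.15,.23)),('r',th),('t',hp(-.15,.199)),('t',hp(0,.199)),('t',hp(0,.18))]
for null in(0,.02):
  for nm,w in (('A',[('r',v0),('t',A([.6,-.12,.32])),('r',v0*R.from_euler('z',np.pi/2)),('r',vf),('t',A([.52,-.115,.30]))]),
             ('B',[('r',v0),('t',A([.6,-.12,.32])),('r',v0*R.from_euler('z',-np.pi/2)),('r',vf),('t',A([.52,-.115,.30]))]),
             ('C',[('t',A([.36,.2,.3])),('r',v0),('t',A([.38,.25,.35])),('r',v0*R.from_euler('z',np.pi/2)),('r',vf),('t',A([.6,-.115,.32])),('t',A([.52,-.115,.30]))])):
    print(nm,null);run(q,w+tail,null)
E
```

```text
A 0
r 6 [-0.03  0.99 -0.02] [-2.13 -0.24  1.35  1.95  0.52  1.18  1.1 ] err 0.2268 margin 0.0
t 8 [-0.72959026 -0.13483135 -0.58551569] [-2.6  -0.24  1.35  1.53  0.66  1.58  1.02] err 0.1312 margin 0.0
r 15 [0. 0. 1.] [-2.22 -0.02  1.35  1.53  0.39  1.4  -0.23] err 0.0 margin 0.0
r 16 [0.   0.   0.94] [-2.2  -0.02  1.33  1.53  0.39  1.4  -1.8 ] err 0.0 margin 0.0
t 5 [-0.79853958 -0.06953082  0.2       ] [-2.12 -0.24  0.86  1.77  0.64  1.51 -2.22] err 0.0049 margin 0.0
r 6 [-0.    0.89  0.  ] [-1.76 -0.24  0.19  2.29  1.04  1.2  -2.71] err 0.0609 margin 0.0
t 5 [-0.61360644  0.0040414   0.70280126] [-1.69 -0.21  0.3   2.5   1.26  0.98 -2.89] err 0.0151 margin 0.0
t 4 [-7.36874101e-16 -8.13387820e-17  7.50000000e-01] [-1.57 -0.09  0.44  2.5   1.56  0.75 -2.89] err 0.0409 margin 0.0
t 5 [ 4.23935411e-01  5.13478149e-17 -6.78438477e-01] [-1.67 -0.17  0.29  2.34  1.23  0.99 -2.64] err 0.0 margin 0.03
t 5 [-0.49123822 -0.78381487 -0.30695971] [-1.76 -0.1   0.08  2.5   1.17  1.09 -2.89] err 0.0001 margin 0.0
r 8 [ 0.49 -0.   -0.78] [-1.97 -0.24  0.6   2.2   0.78  1.   -1.46] err 0.0074 mar
[... 7426 characters left out ...]
 0.0002 margin 0.11
t 5 [ 4.23935411e-01  5.13478149e-17 -6.78438477e-01] [-0.24  0.1   0.68  2.19 -0.75  0.48 -0.5 ] err 0.0 margin 0.17
t 5 [-0.49123822 -0.78381487 -0.30695971] [-0.38 -0.06  0.5   2.32 -0.21  0.34 -1.24] err 0.0001 margin 0.17
r 8 [ 0.49 -0.   -0.78] [-0.04  0.19  0.7   2.13 -0.84  1.02  0.41] err 0.0001 margin 0.18
t 2 [-4.10687430e-01 -2.15105711e-17  6.57237275e-01] [ 0.02  0.23  0.64  2.19 -0.91  0.96  0.51] err 0.0001 margin 0.31
t 8 [ 7.95045090e-01 -1.17429673e-16  4.96799310e-01] [-0.12  0.29  0.42  2.06 -0.95  0.8   0.2 ] err 0.0001 margin 0.32
t 2 [-2.51711651e-01 -1.31838984e-17  4.02822846e-01] [-0.08  0.31  0.38  2.09 -1.    0.76  0.26] err 0.0001 margin 0.41
```

>>> move_arm(plan=[[0.7, [0.14, 0.8, -0.35], [0, 0, 0]], [0.7, [0.14, 0.8, -0.35], [0, 0, 0]], [0.7, [0.14, 0.8, -0.35], [0, 0, 0]], [0.7, [0.14, 0.8, -0.35], [0, 0, 0]], [0.7, [0.14, 0.8, -0.35], [0, 0, 0]], [0.7, [0.14, 0.8, -0.35], [0, 0, 0]], [0.7, [0.14, 0.8, -0.35], [0, 0, 0]], [0.7, [0.14, 0.8, -0.35], [0, 0, 0]], [0.7, [0.14, 0.8, -0.35], [0, 0, 0]], [0.7, [0.14, 0.8, -0.35], [0, 0, 0]]])

```text
t: 5.23
position: [0.4158, 0.0575, 0.266]
tcp_rot: [0.305, -0.006, 0.952, -0.002]
contact_force: [0.3, -0.8, 1.3]
gripper_width: 0.698
finger_force: 0.0
```

>>> move_arm(plan=[[0.7, [0.14, 0.8, -0.35], [0, 0, 0]], [0.7, [0.14, 0.8, -0.35], [0, 0, 0]], [0.7, [0.14, 0.8, -0.35], [0, 0, 0]], [0.7, [0.14, 0.8, -0.35], [0, 0, 0]], [0.7, [0.14, 0.8, -0.35], [0, 0, 0]], [0.7, [0.14, 0.8, -0.35], [0, 0, 0]], [0.7, [0.14, 0.8, -0.35], [0, 0, 0]], [0.7, [0.14, 0.8, -0.35], [0, 0, 0]], [0.7, [0, 0, 0], [0, 0, 0]]])

```text
t: 5.98
position: [0.3627, 0.1884, 0.2975]
tcp_rot: [0.305, -0.009, 0.952, -0.001]
contact_force: [-0.2, 0.1, -0.3]
gripper_width: 0.703
finger_force: 0.0
```

>>> move_arm(plan=[[0.7, [0, 0, 0], [-0.02, 1, -0.02]], [0.7, [0, 0, 0], [-0.02, 1, -0.02]], [0.7, [0, 0, 0], [-0.02, 1, -0.02]], [0.7, [0, 0, 0], [-0.02, 1, -0.02]], [0.7, [0, 0, 0], [-0.02, 1, -0.02]], [0.7, [0, 0, 0], [-0.02, 1, -0.02]], [0.7, [0, 0, 0], [0, 0, 0]]])

```text
t: 6.57
position: [0.3669, 0.1846, 0.2964]
tcp_rot: [0.008, -0.011, 1.0, -0.001]
contact_force: [1.0, 0.2, -0.0]
gripper_width: 0.697
finger_force: 0.0
```

```bash
cat > c.py <<'E'
from plan import *
p,r,o=cur();q=np.array(o['joint_pos']);tilt=32;A=np.array
print(o['t'],p,q.round(2),'v0',turn(r,tool(LY,0)))
tg=tool(LY,tilt)*flip;g=LO+R.from_euler('z',LY).apply([-.020,0,.007]);pre=g-.06*tg.as_matrix()[:,2]
th=tool(RY,tilt)*flip;Rr=R.from_euler('z',RY);hp=lambda hx,z:RO+Rr.apply([hx-.095,0,z+.007])
v0=tool(LY,0);vf=v0*flip
E
cat > c1.py <<'E'
from c import *
w=[('r',v0),('t',A([.38,.25,.35])),('r',v0*R.from_euler('z',np.pi/2)),('r',vf),('t',A([.41,.05,.34])),('t',A([.53,-.115,.31])),('r',tg),('t',pre),('t',g),('t',g+A([0,0,.07])),('r',th),('t',hp(-.15,.23)),('t',hp(-.15,.199)),('t',hp(0,.199)),('t',hp(0,.18))]
for null in(0,.02):run(q,w,null)
E
python3 c1.py
```

```text
6.5667 [0.36693957 0.18460209 0.29644599] [-0.76  0.08  0.24  1.84 -0.01  1.22  1.08] v0 [-0.01  0.15 -0.02]
r 1 [ 0.05  0.21 -0.08] [-0.75  0.09  0.25  1.82 -0.02  1.24  1.11] err 0.0 margin 0.33
t 4 [-0.32514143  0.68117061 -0.66262961] [-0.79  0.16  0.22  1.6  -0.03  1.4   1.04] err 0.0 margin 0.35
r 15 [0. 0. 1.] [-1.04  0.18  0.55  1.6  -0.09  1.4  -0.45] err 0.0 margin 0.4
r 16 [0.   0.   0.94] [-1.32  0.24  0.98  1.59 -0.2   1.43 -1.87] err 0.0 margin 0.37
t 13 [0.09655619 0.77182024 0.03846154] [-1.    0.16  1.05  1.7  -0.14  1.37 -1.47] err 0.0 margin 0.3
t 11 [0.52696759 0.76310276 0.13636364] [-0.38  0.43  0.97  1.49 -0.36  1.42 -0.94] err 0.0 margin 0.3
r 6 [-0.    0.89  0.  ] [-0.69  0.    1.06  2.04 -0.4   0.63 -0.89] err 0.0 margin 0.24
t 5 [-0.75137786  0.00159818  0.73462996] [-0.32  0.11  0.83  2.31 -0.99  0.45 -0.2 ] err 0.0 margin 0.19
t 4 [-7.36874101e-16 -8.13387820e-17  7.50000000e-01] [-0.13  0.24  0.65  2.37 -1.43  0.44  0.24] err 0.0 margin 0.09
t 4 [ 4.63679356e-01  5.61616725e-17 -7.42042084e-01] [-0.41  0.15  0.91  2.22 -0.91  0.51 -0.33] err 0.0 margin 0
[... 1415 characters left out ...]
r 0.0002 margin 0.11
t 4 [ 4.63679356e-01  5.61616725e-17 -7.42042084e-01] [-0.22  0.12  0.66  2.22 -0.82  0.47 -0.43] err 0.0001 margin 0.17
r 8 [ 0.49 -0.   -0.78] [ 0.29  0.32  0.43  1.95 -0.83  1.07  0.42] err 0.0 margin 0.3
t 7 [ 0.11730896 -0.68983093 -0.01092426] [ 0.15  0.16  0.45  2.13 -0.8   0.96  0.35] err 0.0001 margin 0.37
t 2 [-4.10687430e-01 -2.15105711e-17  6.57237275e-01] [ 0.17  0.21  0.46  2.19 -0.88  0.92  0.46] err 0.0001 margin 0.31
t 8 [ 7.95045090e-01 -1.17429673e-16  4.96799310e-01] [-0.07  0.29  0.35  2.06 -0.93  0.78  0.17] err 0.0001 margin 0.32
t 2 [-2.51711651e-01 -1.31838984e-17  4.02822846e-01] [-0.04  0.31  0.32  2.09 -0.98  0.74  0.24] err 0.0001 margin 0.41
```

>>> move_arm(plan=[[0.7, [-0.32, 0.68, -0.66], [0, 0.2, 0]], [0.7, [-0.32, 0.68, -0.66], [0, 0, 0]], [0.7, [-0.32, 0.68, -0.66], [0, 0, 0]], [0.7, [-0.32, 0.68, -0.66], [0, 0, 0]], [0.7, [0, 0, 0], [0, 0, 1]], [0.7, [0, 0, 0], [0, 0, 1]], [0.7, [0, 0, 0], [0, 0, 1]], [0.7, [0, 0, 0], [0, 0, 1]], [0.7, [0, 0, 0], [0, 0, 1]], [0.7, [0, 0, 0], [0, 0, 1]]])

```text
t: 7.4
position: [0.3873, 0.2397, 0.3493]
tcp_rot: [0.0, 0.299, 0.954, -0.001]
contact_force: [-0.1, 0.3, -0.4]
gripper_width: 0.696
finger_force: 0.0
```

>>> move_arm(plan=[[0.7, [0, 0, 0], [0, 0, 1]], [0.7, [0, 0, 0], [0, 0, 1]], [0.7, [0, 0, 0], [0, 0, 1]], [0.7, [0, 0, 0], [0, 0, 1]], [0.7, [0, 0, 0], [0, 0, 1]], [0.7, [0, 0, 0], [0, 0, 1]], [0.7, [0, 0, 0], [0, 0, 1]], [0.7, [0, 0, 0], [0, 0, 1]], [0.7, [0, 0, 0], [0, 0, 1]], [0.7, [0, 0, 0], [0, 0, 1]]])

```text
t: 8.23
position: [0.3873, 0.2397, 0.3493]
tcp_rot: [0.001, 0.736, 0.677, -0.0]
contact_force: [-0.7, -0.4, -0.2]
gripper_width: 0.702
finger_force: 0.0
```

>>> move_arm(plan=[[0.7, [0, 0, 0], [0, 0, 1]], [0.7, [0, 0, 0], [0, 0, 1]], [0.7, [0, 0, 0], [0, 0, 1]], [0.7, [0, 0, 0], [0, 0, 1]], [0.7, [0, 0, 0], [0, 0, 1]], [0.7, [0, 0, 0], [0, 0, 1]], [0.7, [0, 0, 0], [0, 0, 1]], [0.7, [0, 0, 0], [0, 0, 1]], [0.7, [0, 0, 0], [0, 0, 1]], [0.7, [0, 0, 0], [0, 0, 1]]])

```text
t: 9.07
position: [0.3874, 0.2397, 0.3493]
tcp_rot: [0.001, 0.976, 0.218, 0.0]
contact_force: [-0.3, -0.6, 0.2]
gripper_width: 0.701
finger_force: 0.0
```

>>> move_arm(plan=[[0.7, [0, 0, 0], [0, 0, 1]], [0.7, [0, 0, 0], [0, 0, 1]], [0.7, [0, 0, 0], [0, 0, 1]], [0.7, [0, 0, 0], [0, 0, 1]], [0.7, [0, 0, 0], [0, 0, 0]]])

```text
t: 9.48
position: [0.3874, 0.2397, 0.3493]
tcp_rot: [0.001, 1.0, 0.011, 0.0]
contact_force: [0.3, -0.3, -0.1]
gripper_width: 0.695
finger_force: 0.0
```

```bash
cat > c2.py <<'E'
from c import *
print('vf',turn(r,vf))
w=[('r',vf),('t',A([.41,.05,.34])),('t',A([.53,-.115,.31])),('r',tg),('t',pre),('t',g)]
run(q,w,0)
E
python3 c2.py
```

```text
9.4833 [0.38737999 0.23968575 0.34932085] [-1.1   0.16  0.59  1.62 -0.09  1.38 -2.04] v0 [-1.000e-02 -3.000e-02  2.997e+01]
vf [ 0.02 -0.01 -0.03]
r 1 [-0.05 -0.08 -0.09] [-1.09  0.17  0.59  1.62 -0.09  1.4  -2.03] err 0.0 margin 0.41
t 13 [0.13169754 0.77453467 0.03051136] [-0.77  0.12  0.74  1.7  -0.08  1.36 -1.57] err 0.0 margin 0.35
t 11 [0.52696759 0.76310276 0.13636364] [-0.29  0.39  0.77  1.49 -0.27  1.39 -1.05] err 0.0 margin 0.38
r 6 [-0.    0.89  0.  ] [-0.43 -0.    0.79  2.04 -0.38  0.62 -0.91] err 0.0 margin 0.24
t 5 [-0.75137786  0.00159818  0.73462996] [-0.17  0.09  0.65  2.31 -0.94  0.42 -0.26] err 0.0 margin 0.19
t 4 [-7.36874101e-16 -8.13387820e-17  7.50000000e-01] [ 0.01  0.22  0.46  2.37 -1.42  0.38  0.22] err 0.0 margin 0.1
```

>>> move_arm(plan=[[0.7, [0.07, 0.8, 0.03], [0, 0, 0]], [0.7, [0.07, 0.8, 0.03], [0, 0, 0]], [0.7, [0.07, 0.8, 0.03], [0, 0, 0]], [0.7, [0.07, 0.8, 0.03], [0, 0, 0]], [0.7, [0.07, 0.8, 0.03], [0, 0, 0]], [0.7, [0.07, 0.8, 0.03], [0, 0, 0]], [0.7, [0.07, 0.8, 0.03], [0, 0, 0]], [0.7, [0.07, 0.8, 0.03], [0, 0, 0]], [0.7, [0.07, 0.8, 0.03], [0, 0, 0]], [0.7, [0.07, 0.8, 0.03], [0, 0, 0]]])

```text
t: 10.32
position: [0.4056, 0.0793, 0.3442]
tcp_rot: [0.001, 1.0, 0.015, 0.001]
contact_force: [0.4, 1.3, -0.3]
gripper_width: 0.701
finger_force: 0.0
```

>>> move_arm(plan=[[0.7, [0.5, 0.8, 0.14], [0, 0, 0]], [0.7, [0.5, 0.8, 0.14], [0, 0, 0]], [0.7, [0.5, 0.8, 0.14], [0, 0, 0]], [0.7, [0.5, 0.8, 0.14], [0, 0, 0]], [0.7, [0.5, 0.8, 0.14], [0, 0, 0]], [0.7, [0.5, 0.8, 0.14], [0, 0, 0]], [0.7, [0.5, 0.8, 0.14], [0, 0, 0]], [0.7, [0.5, 0.8, 0.14], [0, 0, 0]], [0.7, [0.5, 0.8, 0.14], [0, 0, 0]], [0.7, [0.5, 0.8, 0.14], [0, 0, 0]]])

```text
t: 11.15
position: [0.5105, -0.0783, 0.3169]
tcp_rot: [0.002, 1.0, 0.015, 0.001]
contact_force: [0.4, 0.1, 0.8]
gripper_width: 0.699
finger_force: 0.0
```

>>> move_arm(plan=[[0.7, [0.1, 0, 0], [0, 0.89, 0]], [0.7, [0.1, 0, 0], [0, 0.89, 0]], [0.7, [0.1, 0, 0], [0, 0.89, 0]], [0.7, [0, 0, 0], [0, 0.89, 0]], [0.7, [0, 0, 0], [0, 0.89, 0]], [0.7, [0, 0, 0], [0, 0.89, 0]], [0.7, [0, 0, 0], [0, 0, 0]]])

```text
t: 11.73
position: [0.5103, -0.0777, 0.3142]
tcp_rot: [-0.003, 0.961, 0.014, 0.276]
contact_force: [-1.5, 0.5, -1.7]
gripper_width: 0.7
finger_force: 0.0
```

```bash
cat > c3.py <<'E'
from c import *
print('tg',turn(r,tg),'pre',shift(r,pre-p),'g',shift(r,g-p),g,o['contact_force'].round(1),o['gripper_width'])
w=[('r',tg),('t',pre),('t',g)]
run(q,w,0)
E
python3 c3.py
python3 - <<'E'
from h import *
s=snap('wrist');P=world(s);z=P[...,2]
Q=(P-LO)@R.from_euler('z',LY).as_matrix()
m=(abs(Q[...,2]-.024)<.006)&(abs(Q[...,1])<.05)&(Q[...,0]>-.10)&(Q[...,0]<.06)
n,l,st,c=cv2.connectedComponentsWithStats(m.astype(np.uint8));i=1+np.argmax(st[1:,4])
q=Q[l==i];print(len(q),q.min(0),q.max(0),np.median(q,0))
r=cv2.minAreaRect((q[:,:2]*1000).astype(np.float32));print(r)
E
```

```text
11.7333 [ 0.51029896 -0.07770579  0.31416616] [-0.66 -0.1   0.77  2.1  -0.03  0.56 -1.4 ] v0 [ 8.280e+00  1.000e-02 -2.879e+01]
tg [-0.01 -0.02  0.04] pre [-3.09  1.89  4.34] g [-3.09  1.89  7.34] [ 0.53700597 -0.11498864  0.157     ] [-1.5  0.5 -1.7] 0.7000330577872195
r 1 [ 0.15 -0.08 -0.01] [-0.68 -0.09  0.81  2.09 -0.08  0.58 -1.33] err 0.0 margin 0.15
t 6 [-0.52353505  0.4076689   0.70306425] [-0.3   0.11  0.81  2.31 -0.98  0.45 -0.21] err 0.0 margin 0.17
t 4 [-7.36874101e-16 -8.13387820e-17  7.50000000e-01] [-0.11  0.24  0.62  2.37 -1.43  0.43  0.24] err 0.0 margin 0.09
2953 [-0.06952032 -0.01823154  0.01806857] [0.05996242 0.01411611 0.0299785 ] [-0.00899649 -0.0015701   0.02457382]
((-4.801563262939453, -2.027658462524414), (32.18461227416992, 129.4982147216797), 89.8836669921875)
```

>>> move_arm(plan=[[0.6, [-0.52, 0.33, 0.72], [0, 0, 0]], [0.6, [-0.52, 0.33, 0.72], [0, 0, 0]], [0.6, [-0.52, 0.33, 0.72], [0, 0, 0]], [0.6, [-0.52, 0.33, 0.72], [0, 0, 0]], [0.6, [-0.52, 0.33, 0.72], [0, 0, 0]], [0.6, [-0.52, 0.33, 0.72], [0, 0, 0]], [0.6, [0, 0, 0], [0, 0, 0]]])

```text
t: 12.37
position: [0.5106, -0.1154, 0.2174]
tcp_rot: [-0.001, 0.961, 0.014, 0.275]
contact_force: [-0.8, 0.3, -0.8]
gripper_width: 0.598
finger_force: 0.0
```

```bash
python3 c3.py
```

```text
12.3667 [ 0.51060801 -0.11541562  0.21739353] [-0.48  0.13  0.88  2.26 -0.87  0.4  -0.42] v0 [  8.24   0.07 -28.79]
tg [0.03 0.01 0.06] pre [-0.48  0.01  0.26] g [-0.48 -0.    3.26] [ 0.53700597 -0.11498864  0.157     ] [-0.8  0.3 -0.8] 0.5977271207832543
r 1 [ 0.35 -0.    0.  ] [-0.4   0.13  0.85  2.26 -0.93  0.46 -0.33] err 0.0 margin 0.24
t 2 [-0.68495395  0.3680094  -0.16242234] [-0.33  0.11  0.84  2.31 -0.99  0.45 -0.2 ] err 0.0 margin 0.19
t 4 [-7.36874101e-16 -8.13387820e-17  7.50000000e-01] [-0.13  0.24  0.65  2.37 -1.43  0.44  0.24] err 0.0 margin 0.09
```

>>> move_arm(plan=[[0.6, [-0.12, 0.01, 0.8], [0, 0, 0]], [0.6, [-0.12, 0.01, 0.8], [0, 0, 0]], [0.6, [-0.12, 0.01, 0.8], [0, 0, 0]], [0.6, [-0.12, 0.01, 0.8], [0, 0, 0]], [0.6, [0, 0, 0], [0, 0, 0]]])

```text
t: 12.78
position: [0.5378, -0.1133, 0.1587]
tcp_rot: [-0.003, 0.961, 0.015, 0.276]
contact_force: [0.5, -0.6, -0.8]
gripper_width: 0.598
finger_force: 0.0
```

```bash
python3 c3.py|head -2
```

```text
12.7833 [ 0.53784044 -0.1132523   0.15872667] [-0.22  0.27  0.64  2.31 -1.39  0.36  0.09] v0 [ 8.250e+00  2.000e-02 -2.878e+01]
tg [-0.   -0.    0.06] pre [-0.08  0.08 -2.95] g [-0.08  0.09  0.05] [ 0.53700597 -0.11498864  0.157     ] [ 0.5 -0.6 -0.8] 0.597542219347426
```

>>> move_arm(plan=[[0.6, [-0.05, 0.12, 0.1], [0, 0, 0]], [0.2, [0, 0, 0], [0, 0, 0]], [0.1, [0, 0, 0], [0, 0, 0]], [0, [0, 0, 0], [0, 0, 0]], [0, [0, 0, 0], [0, 0, 0]], [0, [0, 0, 0], [0, 0, 0]], [0, [0, 0, 0], [0, 0, 0]]])

```text
t: 13.37
position: [0.5364, -0.1161, 0.158]
tcp_rot: [-0.002, 0.961, 0.014, 0.276]
contact_force: [0.7, -0.6, 0.1]
gripper_width: -0.0
finger_force: 0.0
```

```bash
cat > c4.py <<'E'
from c import *
print(o['contact_force'].round(1),o['gripper_width'],'grip',o['finger_force'])
w=[('t',p+A([0,0,.07])),('r',th),('t',hp(-.15,.23)),('t',hp(-.15,.199)),('t',hp(-.03,.199)),('t',hp(0,.199)),('t',hp(0,.18))]
for n in (0,.02):run(q,w,n)
E
python3 c4.py
```

```text
13.3667 [ 0.53636121 -0.11605704  0.15799224] [-0.21  0.27  0.64  2.31 -1.41  0.37  0.11] v0 [  8.28   0.03 -28.79]
[ 0.7 -0.6  0.1] -4.684755445005635e-05 grip 0.0
t 5 [ 0.09947769  0.13491845 -0.76730998] [-0.52  0.14  0.99  2.22 -0.84  0.47 -0.42] err 0.0 margin 0.2
r 8 [ 0.53  0.02 -0.78] [ 0.14  0.35  0.66  1.95 -0.88  1.14  0.5 ] err 0.0 margin 0.3
t 7 [ 1.20909722e-01 -6.91879921e-01 -3.16910378e-04] [-0.01  0.18  0.66  2.13 -0.83  1.01  0.4 ] err 0.0 margin 0.37
t 2 [-4.10687430e-01 -2.15105711e-17  6.57237275e-01] [ 0.02  0.23  0.65  2.19 -0.91  0.96  0.51] err 0.0 margin 0.31
t 7 [7.26898368e-01 1.41913948e-16 4.54216512e-01] [-0.18  0.29  0.58  2.1  -0.98  0.86  0.3 ] err 0.0 margin 0.32
t 2 [ 6.36036072e-01 -7.49577074e-16  3.97439448e-01] [-0.22  0.31  0.56  2.06 -0.99  0.85  0.24] err 0.0 margin 0.42
t 2 [-2.51711651e-01 -1.31838984e-17  4.02822846e-01] [-0.2   0.33  0.55  2.09 -1.05  0.82  0.31] err 0.0 margin 0.41
t 5 [ 0.09947769  0.13491845 -0.76730998] [-0.41  0.12  0.84  2.22 -0.77  0.44 -0.5 ] err 0.0 margin 0.2
r 8 [ 0.53  0.02 -0.78] [ 0.27  0.32  0.46  1.95 -0.83  1.08  0.43] err 0.0 margin 0.3
t 7 [ 1.20909722e-01 -6.91879921e-01 -3.16910378e-04] [ 0.14  0.17  0.47  2.13 -0.8   0.97  0.35] err 0.0001 margin 0.37
t 2 [-4.10687430e-01 -2.15105711e-17  6.57237275e-01] [ 0.16  0.21  0.47  2.19 -0.88  0.92  0.46] err 0.0001 margin 0.31
t 7 [7.26898368e-01 1.41913948e-16 4.54216512e-01] [-0.04  0.27  0.38  2.09 -0.93  0.8   0.23] err 0.0001 margin 0.32
t 2 [ 6.36036072e-01 -7.49577074e-16  3.97439448e-01] [-0.07  0.29  0.35  2.06 -0.93  0.78  0.17] err 0.0001 margin 0.42
t 2 [-2.51711651e-01 -1.31838984e-17  4.02822846e-01] [-0.04  0.31  0.32  2.09 -0.98  0.74  0.24] err 0.0001 margin 0.41
```

The fingers shut on nothing, so I'll look.

Run:
```python
from h import *
w=snap('wrist');s=snap('scene');b=snap('top')
im=np.hstack([cv2.resize(w['image'],(400,300)),cv2.resize(s['image'][195:315,200:360],(400,300))])
cv2.imwrite('pics/e.png',im[:,:,::-1])
P=world(b);d=P[120:240,250:370].reshape(-1,3)
for lo_,hi_ in((.158,.182),(.225,.262)):
    p=d[(d[:,2]>lo_)&(d[:,2]<hi_)&(d[:,0]>.54)];print(len(p),cv2.minAreaRect((p[:,:2]*1000).astype(np.float32)))
```

```text
474 ((581.4998779296875, -128.43666076660156), (97.98886108398438, 90.48780822753906), 77.70706176757812)
101 ((631.123291015625, -112.78944396972656), (23.916351318359375, 30.777700424194336), 4.822120189666748)
```

View pics/e.png

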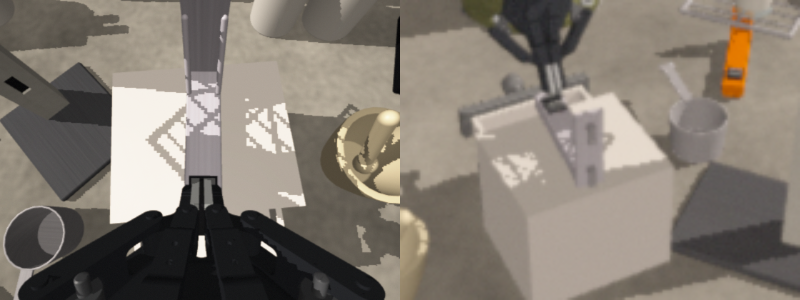

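Run:
```python
from h import *
p,r,o=cur()
for n in('wrist','scene','top'):
    s=dict(np.load(n+'.npz'));P=world(s);L=r.inv().apply((P-p).reshape(-1,3)).reshape(P.shape)
    dark=s['image'].max(-1)<70
    m=dark&(abs(L[...,0])<.03)&(abs(L[...,1])<.03)&(L[...,2]>-.08)&(L[...,2]<.03)
    q=L[m];print(n,m.sum(),np.percentile(q,[2,50,98],axis=0).round(4).tolist(),'maxz rows', P[m][np.argsort(P[m][:,2])[:5]].round(3).tolist() if m.sum() else '')
    Q=(P-LO)@R.from_euler('z',LY).as_matrix()
    m=(abs(Q[...,2]-.024)<.006)&(abs(Q[...,1])<.03)&(Q[...,0]>-.10)&(Q[...,0]<.08)
    v=Q[m];print('   arm',m.sum(),v.min(0).round(4),v.max(0).round(4),np.median(v,0).round(4))
```

```text
wrist 1724 [[-0.0071, -0.0128, -0.0797], [0.0083, 0.0, -0.0629], [0.0138, 0.0132, -0.0183]] maxz rows [[0.526, -0.129, 0.173], [0.529, -0.124, 0.173], [0.524, -0.106, 0.173], [0.528, -0.119, 0.173], [0.524, -0.107, 0.174]]
   arm 7562 [-0.041  -0.0183  0.0214] [0.0748 0.0138 0.0299] [ 0.0143 -0.0023  0.0245]
scene 49 [[-0.024, -0.0121, -0.0798], [0.0066, 0.0099, -0.0675], [0.0158, 0.0151, -0.0298]] maxz rows [[0.496, -0.11, 0.171], [0.503, -0.125, 0.171], [0.499, -0.121, 0.172], [0.502, -0.118, 0.173], [0.504, -0.116, 0.174]]
   arm 244 [-0.069 -0.02   0.018] [0.0798 0.014  0.0298] [-0.0106 -0.0101  0.0235]
top 18 [[-0.0028, -0.014, -0.0784], [0.0046, -0.0052, -0.0573], [0.0097, 0.0089, -0.0202]] maxz rows [[0.522, -0.107, 0.173], [0.524, -0.107, 0.174], [0.524, -0.125, 0.177], [0.521, -0.125, 0.18], [0.513, -0.107, 0.203]]
   arm 569 [-0.046  -0.0159  0.0184] [0.076 0.016 0.03 ] [0.0144 0.0011 0.0234]
```

>>> move_arm(plan=[[0, [0, 0, -0.75], [0, 0, 0]], [0, [0, 0, -0.75], [0, 0, 0]], [0, [0, 0, 0], [0, 0, 0]]])

```text
t: 13.77
position: [0.5198, -0.1175, 0.1845]
tcp_rot: [-0.002, 0.961, 0.013, 0.277]
contact_force: [-0.1, -0.3, 0.8]
gripper_width: 0.002
finger_force: 0.0
```

Run:
```python
from h import *
w=snap('wrist');b=snap('top');c=snap('scene')
p,r,o=cur();print(p,o['contact_force'].round(1))
for n,s in(('wrist',w),('top',b),('scene',c)):
    P=world(s);L=r.inv().apply((P-p).reshape(-1,3)).reshape(P.shape)
    m=(abs(L[...,0])<.025)&(abs(L[...,1])<.02)&(L[...,2]>-.06)&(L[...,2]<.012)&(P[...,2]>.180)
    q=L[m];print(n,m.sum(),[[round(z,3),int(k)] for z,k in zip(np.arange(-.06,.012,.006),np.histogram(q[:,2],np.arange(-.06,.013,.006))[0])])
    f=q[q[:,2]>-.03];print(np.percentile(f,[5,50,95],axis=0).round(3).tolist() if len(f) else '')
im=np.hstack([cv2.resize(w['image'][180:420,120:440],(400,300),interpolation=2),cv2.resize(c['image'][205:295,240:360],(400,300),interpolation=2)])
cv2.imwrite('pics/f.png',im[:,:,::-1])
```

```text
[ 0.52069652 -0.11616377  0.18297523] [-0.3  1.2 -0.7]
wrist 1031 [[np.float64(-0.06), 345], [np.float64(-0.054), 323], [np.float64(-0.048), 174], [np.float64(-0.042), 5], [np.float64(-0.036), 0], [np.float64(-0.03), 0], [np.float64(-0.024), 0], [np.float64(-0.018), 0], [np.float64(-0.012), 0], [np.float64(-0.006), 54], [np.float64(-0.0), 130], [np.float64(0.006), 0]]
[[-0.005, -0.007, -0.001], [-0.003, 0.001, 0.001], [-0.001, 0.01, 0.002]]
top 33 [[np.float64(-0.06), 13], [np.float64(-0.054), 15], [np.float64(-0.048), 1], [np.float64(-0.042), 0], [np.float64(-0.036), 0], [np.float64(-0.03), 0], [np.float64(-0.024), 0], [np.float64(-0.018), 0], [np.float64(-0.012), 0], [np.float64(-0.006), 4], [np.float64(-0.0), 0], [np.float64(0.006), 0]]
[[-0.007, -0.01, -0.005], [-0.006, -0.005, -0.003], [-0.005, -0.001, -0.002]]
scene 74 [[np.float64(-0.06), 22], [np.float64(-0.054), 20], [np.float64(-0.048), 19], [np.float64(-0.042), 11], [np.float64(-0.036), 0], [np.float64(-0.03), 0], [np.float64(-0.024), 0], [np.float64(-0.018), 0], [np.float64(-0.012), 0], [np.float64(-0.006), 0], [np.float64(-0.0), 2], [np.float64(0.006), 0]]
[[-0.0, 0.002, 0.0], [0.0, 0.003, 0.001], [0.001, 0.005, 0.002]]
```

View pics/f.png

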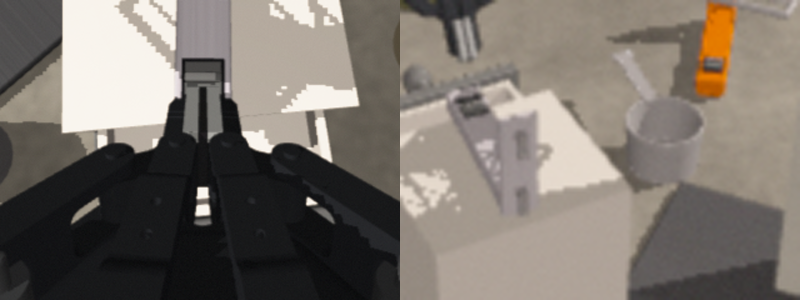

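The fingertips appear well short of the reported TCP. I'll locate them in tool coordinates without such tight gates.

Run:
```python
from h import *
p,r,o=cur();M=r.as_matrix();print(p,M[:,2].round(3))
for n in('wrist','scene','top'):
    s=dict(np.load(n+'.npz'));P=world(s);L=r.inv().apply((P-p).reshape(-1,3)).reshape(P.shape)
    m=(np.abs(L[...,:2])<.09).all(-1)&(L[...,2]>-.12)&(L[...,2]<.02)&(P[...,2]>.20)&(P[...,0]<.6)
    for a in np.arange(-.12,.02,.01):
        k=m&(L[...,2]>=a)&(L[...,2]<a+.01)
        if k.sum(): v,u=np.where(k);print(n,round(a,2),k.sum(),L[k][:,0].min().round(3),L[k][:,0].max().round(3),L[k][:,1].min().round(3),L[k][:,1].max().round(3),'px',u.min(),u.max(),v.min(),v.max())
    print(n,'nodepth',(s['depth']==0).sum())
    uv=s['camera_matrix']@(s['camera_from_world'][:3]@np.r_[p,1]);print('tcp px',uv[:2]/uv[2],uv[2])
    uv=s['camera_matrix']@(s['camera_from_world'][:3]@np.r_[p-.04*M[:,2],1]);print('tcp-4cm px',uv[:2]/uv[2])
```

```text
[ 0.52069652 -0.11616377  0.18297523] [ 0.531  0.013 -0.847]
wrist -0.12 10670 -0.01 0.019 -0.057 0.06 px 63 502 331 419
wrist -0.11 5958 -0.009 0.019 -0.05 0.051 px 112 448 318 401
wrist -0.1 6107 -0.009 0.015 -0.042 0.044 px 152 410 300 373
wrist -0.09 2486 -0.011 0.015 -0.033 0.036 px 188 375 287 356
wrist -0.08 792 -0.01 0.014 -0.016 0.019 px 238 325 277 329
wrist -0.07 691 0.007 0.013 -0.012 0.015 px 251 312 265 286
wrist -0.06 564 0.007 0.013 -0.013 0.015 px 253 310 255 275
wrist -0.05 283 0.007 0.013 -0.012 0.014 px 256 307 249 264
wrist nodepth 960
tcp px [279.69344152 237.35440914] 0.19685572940490206
tcp-4cm px [279.26769272 267.42337135]
scene -0.12 108 -0.01 0.021 -0.056 0.06 px 234 274 191 201
scene -0.11 97 -0.017 0.021 -0.049 0.051 px 238 272 195 204
scene -0.1 91 -0.015 0.017 -0.039 0.043 px 241 270 199 207
scene -0.09 74 -0.009 0.018 -0.033 0.035 px 245 268 203 209
scene -0.08 40 -0.004 0.015 -0.02 0.018 px 251 264 207 212
scene -0.07 34 -0.005 0.017 -0.014 0.015 px 253 263 211 215
scene -0.06 37 -0.003 0.015 -0.013 0.015 px 254 263 214 219
scene -0.05 27 -0.005 0.014 -0.012 0.014 px 255 264 218 222
scene -0.04 8 -0.011 0.011 -0.003 0.007 px 257 262 222 223
scene nodepth 3986
tcp px [262.49812013 234.79905608] 1.2418141519223218
tcp-4cm px [259.75862543 221.49192637]
top -0.12 69 -0.002 0.017 -0.057 0.054 px 287 339 205 213
top -0.11 53 -0.0 0.015 -0.049 0.045 px 291 334 205 211
top -0.1 68 -0.007 0.013 -0.04 0.037 px 295 330 204 212
top -0.09 37 -0.001 0.012 -0.035 0.027 px 297 325 203 209
top -0.08 14 0.001 0.011 -0.019 0.003 px 304 314 201 206
top -0.07 16 0.004 0.01 -0.014 0.011 px 306 317 200 202
top -0.06 20 -0.003 0.01 -0.015 0.012 px 305 317 199 204
top -0.05 9 0.005 0.01 -0.011 0.01 px 307 316 198 200
top nodepth 917
tcp px [310.27539783 194.81325165] 1.2638617571219573
tcp-4cm px [311.33961817 200.64820183]
```

The real fingertips end about 41 mm behind the reported TCP along tool z, and the wrist and scene cameras agree. I'll correct for this offset and replan.

```bash
sed -i "s/^v0=.*/OFF=.041;zl=tg.as_matrix()[:,2];zr=th.as_matrix()[:,2];g=g+OFF*zl;pre=pre+OFF*zl;hp=lambda hx,z:RO+Rr.apply([hx-.095,0,z+.007])+OFF*zr\nv0=tool(LY,0);vf=v0*flip/" c.py
cat > c5.py <<'E'
from c import *
print('turn',turn(r,tg),'pre',shift(r,pre-p),'g',shift(r,g-p))
w=[('r',tg),('t',g),('t',g+A([0,0,.07])),('r',th),('t',hp(-.15,.23)),('t',hp(-.15,.199)),('t',hp(-.03,.199)),('t',hp(0,.199)),('t',hp(0,.18))]
for n in (0,.02):run(q,w,n)
E
python3 c5.py
```

```text
13.9167 [ 0.52069652 -0.11616377  0.18297523] [-0.29  0.2   0.71  2.31 -1.18  0.37 -0.1 ] v0 [  8.28   0.03 -28.78]
turn [ 0.   -0.02  0.05] pre [ 0.   -0.04  0.58] g [-0.   -0.04  3.58]
r 1 [ 0.36  0.02 -0.  ] [-0.23  0.21  0.7   2.3  -1.2   0.43 -0.04] err 0.0 margin 0.2
t 4 [-0.29297653  0.14360141  0.70434893] [-0.07  0.34  0.59  2.39 -1.52  0.47  0.49] err 0.0334 margin 0.0
t 4 [ 4.63679356e-01  5.61616725e-17 -7.42042084e-01] [-0.29  0.23  0.79  2.25 -1.01  0.53 -0.06] err 0.0 margin 0.14
r 8 [ 0.49 -0.   -0.78] [ 0.14  0.43  0.57  1.93 -0.82  1.1   0.55] err 0.0 margin 0.28
t 7 [ 0.15456611 -0.79802443  0.01235659] [-0.    0.25  0.59  2.16 -0.79  0.97  0.49] err 0.0 margin 0.34
t 2 [-4.10687430e-01 -2.15105711e-17  6.57237275e-01] [ 0.04  0.29  0.57  2.22 -0.86  0.92  0.6 ] err 0.0 margin 0.28
t 7 [7.26898368e-01 4.25208241e-16 4.54216512e-01] [-0.17  0.35  0.49  2.16 -0.96  0.81  0.41] err 0.0 margin 0.28
t 2 [ 6.36036072e-01 -7.49577074e-16  3.97439448e-01] [-0.22  0.36  0.48  2.13 -0.98  0.79  0.36] err 0.0 margin 0.36
t 2 [-2.51711651e-01 -1.31838984e-17  4.02822846e-01] [
[... 359 characters left out ...]
err 0.0001 margin 0.15
r 8 [ 0.49 -0.   -0.78] [ 0.26  0.4   0.39  1.93 -0.76  1.04  0.47] err 0.0 margin 0.28
t 7 [ 0.15456611 -0.79802443  0.01235659] [ 0.16  0.22  0.37  2.16 -0.74  0.92  0.42] err 0.0001 margin 0.34
t 2 [-4.10687430e-01 -2.15105711e-17  6.57237275e-01] [ 0.18  0.27  0.36  2.22 -0.81  0.86  0.53] err 0.0001 margin 0.28
t 7 [7.26898368e-01 4.25208241e-16 4.54216512e-01] [-0.02  0.32  0.27  2.15 -0.89  0.74  0.32] err 0.0001 margin 0.29
t 2 [ 6.36036072e-01 -7.49577074e-16  3.97439448e-01] [-0.06  0.34  0.25  2.13 -0.9   0.71  0.26] err 0.0001 margin 0.36
t 2 [-2.51711651e-01 -1.31838984e-17  4.02822846e-01] [-0.03  0.37  0.21  2.16 -0.95  0.67  0.33] err 0.0001 margin 0.34
```

Run:
```python
from c import *
qq=np.array([-.15,.3,.6,2.36,-1.3,.45,.3])
for tilt in(27,30,32):
  for lx in(-.02,-.01):
   for dz in (.007,):
    t=tool(LY,tilt)*flip;G=LO+R.from_euler('z',LY).apply([lx,0,dz])+OFF*t.as_matrix()[:,2]
    best=[]
    for q3 in np.arange(-1.2,1.3,.3):
        pr=qq.copy();pr[2]=q3;pr[0]+=.6-q3
        f=least_squares(lambda q:np.r_[err(q,G,t)*100,.5*(q[2]-q3)],pr,bounds=(lo,hi))
        best.append((round(q3,1),round(np.abs(err(f.x,G,t)).max(),4),np.minimum(f.x-lo,hi-f.x).min().round(2),f.x.round(2).tolist()))
    print(tilt,lx);[print('  ',b) for b in best if b[1]<.003]
```

```text
13.9167 [ 0.52069652 -0.11616377  0.18297523] [-0.29  0.2   0.71  2.31 -1.18  0.37 -0.1 ] v0 [  8.28   0.03 -28.78]
27 -0.02
   (np.float64(-1.2), np.float64(0.0006), np.float64(0.0), [0.49, 0.3, -0.24, 2.26, -0.57, 0.17, -0.73])
   (np.float64(-0.9), np.float64(0.0004), np.float64(0.0), [0.48, 0.3, -0.23, 2.27, -0.6, 0.17, -0.69])
   (np.float64(-0.6), np.float64(0.0002), np.float64(0.0), [0.47, 0.3, -0.22, 2.27, -0.63, 0.17, -0.66])
   (np.float64(-0.3), np.float64(0.0), np.float64(0.0), [0.47, 0.3, -0.21, 2.27, -0.65, 0.17, -0.64])
   (np.float64(0.0), np.float64(0.0), np.float64(0.05), [0.31, 0.3, 0.0, 2.28, -0.99, 0.22, -0.28])
   (np.float64(0.3), np.float64(0.0), np.float64(0.15), [0.1, 0.31, 0.3, 2.29, -1.2, 0.32, -0.05])
   (np.float64(0.6), np.float64(0.0), np.float64(0.21), [-0.12, 0.34, 0.6, 2.29, -1.31, 0.44, 0.07])
   (np.float64(0.9), np.float64(0.0), np.float64(0.15), [-0.31, 0.41, 0.9, 2.29, -1.37, 0.59, 0.15])
   (np.float64(1.2), np.float64(0.0), np.float64(0.11), [-0.45, 0.54, 1.2, 2.29, -1.41, 0.81, 0.21])
27 -0.01
   (np.float64(-1.2), np.float64(0.0), np.float6
[... 2071 characters left out ...]
, np.float64(0.0), [0.42, 0.3, -0.12, 2.33, -1.52, 0.17, 0.25])
   (np.float64(-0.3), np.float64(0.0001), np.float64(0.0), [0.42, 0.3, -0.12, 2.33, -1.52, 0.17, 0.25])
   (np.float64(0.0), np.float64(0.0002), np.float64(0.0), [0.34, 0.3, -0.01, 2.33, -1.52, 0.21, 0.26])
   (np.float64(0.3), np.float64(0.0004), np.float64(0.0), [0.12, 0.31, 0.29, 2.33, -1.52, 0.32, 0.27])
   (np.float64(0.6), np.float64(0.0006), np.float64(0.0), [-0.1, 0.35, 0.59, 2.33, -1.52, 0.45, 0.29])
   (np.float64(0.9), np.float64(0.0005), np.float64(0.0), [-0.3, 0.43, 0.92, 2.33, -1.52, 0.62, 0.3])
   (np.float64(1.2), np.float64(0.0001), np.float64(0.0), [-0.44, 0.56, 1.21, 2.33, -1.52, 0.84, 0.33])
32 -0.02
32 -0.01
```

```bash
sed -i 's/tilt=32/tilt=28/; s/\[-\.020,0,\.007\]/[-.030,0,.007]/; s/hx-\.095/hx-.105/g' c.py
python3 c5.py
python3 - <<'E'
from h import *
s=dict(np.load('wrist.npz'));p,r,o=cur();print(r.inv().apply(np.linalg.inv(s['camera_from_world'])[:3,3]-p))
E
```

```text
13.9167 [ 0.52069652 -0.11616377  0.18297523] [-0.29  0.2   0.71  2.31 -1.18  0.37 -0.1 ] v0 [  8.28   0.03 -28.78]
turn [ 0.   -0.68  0.05] pre [-0.35 -0.04  0.32] g [-0.57 -0.04  3.31]
r 1 [ 0.36 -0.64 -0.01] [-0.37  0.26  0.87  2.22 -0.99  0.53 -0.27] err 0.0 margin 0.28
t 4 [-0.3892486   0.14360141  0.66563466] [-0.11  0.33  0.61  2.33 -1.4   0.44  0.19] err 0.0 margin 0.12
t 4 [ 4.10787617e-01  4.93311988e-17 -7.72579144e-01] [-0.36  0.25  0.88  2.2  -0.95  0.55 -0.29] err 0.0 margin 0.2
r 8 [ 0.43  0.   -0.81] [ 0.13  0.39  0.6   1.96 -0.86  1.05  0.45] err 0.0 margin 0.32
t 7 [ 0.13277295 -0.73588533 -0.01030123] [-0.03  0.22  0.61  2.15 -0.82  0.91  0.35] err 0.0 margin 0.35
t 2 [-3.63840461e-01 -4.30211422e-17  6.84284384e-01] [ 0.    0.27  0.58  2.21 -0.91  0.86  0.47] err 0.0 margin 0.29
t 7 [ 7.56812222e-01 -1.90943873e-16  4.02404197e-01] [-0.19  0.34  0.53  2.09 -0.96  0.79  0.24] err 0.0 margin 0.3
t 2 [ 6.62210695e-01 -5.76104727e-16  3.52103672e-01] [-0.24  0.36  0.52  2.05 -0.96  0.78  0.18] err 0.0 margin 0.43
t 2 [-2.22998992e-01 -2.63677968e-17  4.19400107e-01] [
[... 401 characters left out ...]
0.81] [ 0.27  0.36  0.38  1.96 -0.79  0.97  0.37] err 0.0 margin 0.32
t 7 [ 0.13277295 -0.73588533 -0.01030123] [ 0.13  0.2   0.39  2.15 -0.78  0.86  0.29] err 0.0001 margin 0.35
t 2 [-3.63840461e-01 -4.30211422e-17  6.84284384e-01] [ 0.15  0.25  0.38  2.21 -0.86  0.81  0.4 ] err 0.0001 margin 0.29
t 7 [ 7.56812222e-01 -1.90943873e-16  4.02404197e-01] [-0.04  0.31  0.31  2.09 -0.88  0.72  0.15] err 0.0001 margin 0.31
t 2 [ 6.62210695e-01 -5.76104727e-16  3.52103672e-01] [-0.08  0.34  0.29  2.05 -0.87  0.7   0.09] err 0.0001 margin 0.43
t 2 [-2.22998992e-01 -2.63677968e-17  4.19400107e-01] [-0.05  0.36  0.25  2.08 -0.92  0.66  0.15] err 0.0001 margin 0.42
[ 0.07965216  0.00124821 -0.18118391]
```

>>> move_arm(plan=[[0.6, [-0.17, -0.01, 0], [0, -0.68, 0.05]], [0.6, [-0.2, -0.01, 0], [0, 0, 0]], [0.6, [0, 0, 0], [0, 0, 0]], [0.6, [0, 0, 0], [0, 0, 0]]])

```text
t: 14.25
position: [0.5157, -0.1148, 0.1793]
tcp_rot: [-0.004, 0.967, 0.014, 0.253]
contact_force: [-0.1, 0.3, -0.0]
gripper_width: 0.564
finger_force: 0.0
```

```bash
python3 c5.py | head -5
```

```text
14.25 [ 0.51572148 -0.11479541  0.17925161] [-0.34  0.22  0.76  2.27 -1.02  0.41 -0.27] v0 [  7.59  -0.04 -28.99]
turn [-0.03 -0.22  0.03] pre [-0.03  0.04  0.3 ] g [-0.1   0.05  3.3 ]
r 1 [ 0.3  -0.22 -0.04] [-0.32  0.23  0.78  2.24 -0.98  0.48 -0.29] err 0.0 margin 0.26
t 4 [-0.28268233  0.1776914   0.65670613] [-0.05  0.32  0.52  2.33 -1.39  0.4   0.17] err 0.0 margin 0.13
t 4 [ 4.10787617e-01  4.93311988e-17 -7.72579144e-01] [-0.32  0.23  0.82  2.2  -0.92  0.53 -0.32] err 0.0 margin 0.2
```

>>> move_arm(plan=[[0.6, [-0.02, 0.01, 0.8], [0, -0.2, 0]], [0.6, [-0.02, 0.01, 0.8], [0, 0, 0]], [0.6, [-0.02, 0.01, 0.8], [0, 0, 0]], [0.6, [-0.02, 0.01, 0.7], [0, 0, 0]], [0.6, [0, 0, 0], [0, 0, 0]]])

```text
t: 14.67
position: [0.5435, -0.115, 0.1222]
tcp_rot: [-0.004, 0.97, 0.013, 0.242]
contact_force: [0.2, 0.5, 1.0]
gripper_width: 0.602
finger_force: 0.0
```

```bash
python3 c5.py | head -2;python3 -c "
from h import *
o=sensors.observe();print(o['contact_force'],o['gripper_width'])"
```

```text
14.6667 [ 0.54353876 -0.11504629  0.12215844] [-0.17  0.35  0.58  2.28 -1.35  0.37  0.04] v0 [  7.25  -0.04 -29.09]
turn [-0.03  0.    0.01] pre [ 0.09 -0.02 -2.88] g [ 0.09 -0.01  0.12]
[0.19745075 0.45080284 1.04860514] 0.6021786472761728
```

>>> move_arm(plan=[[0.6, [0.05, 0, 0.12], [0, 0, 0]], [0.2, [0, 0, 0], [0, 0, 0]], [0, [0, 0, 0], [0, 0, 0]], [0, [0, 0, 0], [0, 0, 0]], [0, [0, 0, 0], [0, 0, 0]], [0, [0, 0, 0], [0, 0, 0]]])

```text
t: 15.17
position: [0.5458, -0.1157, 0.1237]
tcp_rot: [-0.004, 0.97, 0.013, 0.243]
contact_force: [-6.0, -1.5, 7.1]
gripper_width: 0.366
finger_force: 61.0
```

>>> move_arm(plan=[[0, [0.41, 0, -0.77], [0, 0, 0]], [0, [0.41, 0, -0.77], [0, 0, 0]], [0, [0.41, 0, -0.77], [0, 0, 0]], [0, [0.41, 0, -0.77], [0, 0, 0]], [0, [0, 0, 0], [0, 0, 0]]])

```text
t: 15.58
position: [0.5468, -0.1153, 0.1954]
tcp_rot: [-0.004, 0.97, 0.014, 0.244]
contact_force: [0.4, -0.5, -2.3]
gripper_width: 0.359
finger_force: 60.0
```

```bash
cat > c6.py <<'E'
from c import *
print('grip',o['gripper_width'],o['finger_force'],o['contact_force'].round(1),'turn',turn(r,th),'st',shift(r,hp(-.15,.22)-p))
w=[('r',th),('t',hp(-.15,.22)),('t',hp(-.15,.199)),('t',hp(-.03,.199)),('t',hp(0,.18))]
for n in (0,.02):run(q,w,n)
E
python3 c6.py
```

```text
15.5833 [ 0.54676492 -0.11533192  0.19537796] [-0.39  0.25  0.82  2.17 -0.89  0.48 -0.43] v0 [  7.33  -0.03 -29.06]
grip 0.35885450505806715 60.04387378692627 [ 0.4 -0.5 -2.3] turn [ 3.45 -0.05 -6.47] st [-2.78 -4.28 -1.23]
r 8 [ 0.47  0.   -0.82] [ 0.15  0.39  0.5   1.92 -0.84  1.01  0.36] err 0.0 margin 0.34
t 7 [-0.07534844 -0.7832612  -0.0208221 ] [ 0.06  0.23  0.5   2.17 -0.83  0.87  0.36] err 0.0 margin 0.33
t 2 [-2.46472570e-01 -2.91433544e-17  4.63547486e-01] [ 0.08  0.26  0.48  2.21 -0.89  0.83  0.44] err 0.0 margin 0.29
t 7 [ 7.56812222e-01 -1.90943873e-16  4.02404197e-01] [-0.12  0.33  0.42  2.09 -0.92  0.75  0.2 ] err 0.0 margin 0.3
t 2 [ 4.39211702e-01 -6.02472524e-16  7.71503779e-01] [-0.15  0.37  0.39  2.08 -0.98  0.71  0.21] err 0.0 margin 0.41
r 8 [ 0.47  0.   -0.82] [ 0.23  0.37  0.38  1.92 -0.8   0.97  0.32] err 0.0 margin 0.34
t 7 [-0.07534844 -0.7832612  -0.0208221 ] [ 0.14  0.22  0.38  2.17 -0.8   0.84  0.32] err 0.0001 margin 0.33
t 2 [-2.46472570e-01 -2.91433544e-17  4.63547486e-01] [ 0.15  0.25  0.38  2.21 -0.86  0.8   0.4 ] err 0.0001 margin 0.29
t 7 [ 7.56812222e-01 -1.90943873e-16  4.02404197e-01] [-0.04  0.31  0.31  2.09 -0.88  0.72  0.16] err 0.0001 margin 0.31
t 2 [ 4.39211702e-01 -6.02472524e-16  7.71503779e-01] [-0.06  0.36  0.26  2.08 -0.93  0.67  0.15] err 0.0001 margin 0.42
```

>>> move_arm(plan=[[0, [-0.2, 0, 0], [0.43, 0, -0.81]], [0, [-0.2, 0, 0], [0.43, 0, -0.81]], [0, [0, 0, 0], [0.43, 0, -0.81]], [0, [0, 0, 0], [0.43, 0, -0.81]], [0, [0, 0, 0], [0.43, 0, -0.81]], [0, [0, 0, 0], [0.43, 0, -0.81]], [0, [0, 0, 0], [0.43, 0, -0.81]], [0, [0, 0, 0], [0.43, 0, -0.81]], [0, [0, 0, 0], [0, 0, 0]]])

```text
t: 16.33
position: [0.5395, -0.1167, 0.1877]
tcp_rot: [-0.094, 0.894, 0.378, 0.224]
contact_force: [0.5, -0.3, -2.8]
gripper_width: 0.356
finger_force: 60.2
```

```bash
python3 c6.py|head -4
```

```text
16.3333 [ 0.53951359 -0.11669625  0.18772259] [ 0.08  0.39  0.58  1.96 -0.88  0.98  0.4 ] v0 [  5.52  -2.24 -22.04]
grip 0.35645425578304846 60.24015426635742 [ 0.5 -0.3 -2.8] turn [-0.01 -0.02  0.03] st [ 1.05 -4.97  0.38]
r 1 [ 0.3   0.08 -0.02] [ 0.11  0.41  0.57  1.93 -0.87  1.03  0.41] err 0.0 margin 0.57
t 7 [-0.04022988 -0.78982684 -0.0453348 ] [-0.01  0.24  0.58  2.17 -0.85  0.89  0.39] err 0.0 margin 0.33
```

>>> move_arm(plan=[[0, [0.1, -0.83, 0], [0, 0, 0]], [0, [0.1, -0.83, 0], [0, 0, 0]], [0, [0.1, -0.83, 0], [0, 0, 0]], [0, [0.1, -0.83, 0], [0, 0, 0]], [0, [0.1, -0.83, 0], [0, 0, 0]], [0, [0.1, -0.83, 0], [0, 0, 0]], [0, [0, 0, 0], [0, 0, 0]]])

```text
t: 16.92
position: [0.472, -0.0348, 0.1938]
tcp_rot: [-0.096, 0.894, 0.376, 0.224]
contact_force: [-1.5, 0.5, -3.8]
gripper_width: 0.356
finger_force: 60.4
```

```bash
cat > m.py <<'E'
from c import *
w=snap('wrist');b=snap('top');c_=snap('scene')
Rm=Rr.as_matrix()
print('turn',turn(r,th),'rack p',((p-RO)@Rm).round(4),'grip',o['gripper_width'].round(3))
for n,s in(('wrist',w),('top',b),('scene',c_)):
    L=((world(s)-RO)@Rm)
    m=(abs(L[...,2]-.224)<.03)&(abs(L[...,1])<.035)&(L[...,0]<-.02)&(L[...,0]>-.40)&(s['image'].min(-1)>60)
    nn,l,st,c=cv2.connectedComponentsWithStats(m.astype(np.uint8))
    if nn>1:
        q=L[l==1+np.argmax(st[1:,4])];z=np.median(q[:,2]);k=q[abs(q[:,2]-z)<.006]
        rc=cv2.minAreaRect((k[:,:2]*1000).astype(np.float32))
        A_=np.c_[q[:,0],q[:,1],np.ones(len(q))][abs(q[:,2]-z)<.006];cf=np.linalg.lstsq(A_,k[:,2],rcond=None)[0]
        print(n,len(k),'x',k[:,0].min().round(4),k[:,0].max().round(4),'y',k[:,1].min().round(4),k[:,1].max().round(4),'z',z.round(4),'slope',cf[:2].round(3),np.round(rc[1],1),round(rc[2],1))
    # upright face / sides
    f=L[(abs(L[...,0])<.012)&(abs(L[...,1])<.034)&(L[...,2]>.03)&(L[...,2]<.34)]
    if len(f)>50: print(n,'face',len(f),np.median(f[:,0]).round(4),np.percentile(f[:,1],[1,99]).round(4),np.polyfit(f[:,1],f[:,0],1).round(4))
    t=L[(abs(L[...,2]-.437)<.008)&(abs(L[...,0]-.019)<.05)&(abs(L[...,1])<.05)]
    if len(t)>50: print(n,'top',len(t),np.percentile(t,[2,98],axis=0).round(4).tolist())
cv2.imwrite('pics/g.png',np.hstack([cv2.resize(w['image'],(400,300)),cv2.resize(b['image'][60:270,130:410],(400,300))])[:,:,::-1])
E
python3 m.py
```

```text
16.9167 [ 0.47200825 -0.03476093  0.19382044] [-0.07  0.22  0.58  2.17 -0.85  0.84  0.31] v0 [  5.53  -2.29 -22.08]Traceback (most recent call last):
  File "m.py", line 4, in <module>
    print('turn',turn(r,th),'rack p',((p-RO)@Rm).round(4),'grip',o['gripper_width'].round(3))
                                                                 ^^^^^^^^^^^^^^^^^^^^^^^^
AttributeError: 'float' object has no attribute 'round'
```

```bash
sed -i "s/o\['gripper_width'\].round(3)/o['gripper_width']/" m.py; python3 m.py
```

```text
17.0667 [ 0.47520286 -0.03820893  0.19447675] [-0.07  0.23  0.58  2.16 -0.85  0.84  0.31] v0 [  5.54  -2.23 -22.08]
turn [ 0.01 -0.03 -0.01] rack p [-0.2465  0.0013  0.1945] grip 0.3594419737247736
wrist 14789 x -0.3051 -0.1603 y -0.028 0.0298 z 0.245 slope [ 0.002 -0.001] [ 56.9 145.4] 80.6
top 716 x -0.2827 -0.1584 y -0.0243 0.0337 z 0.2444 slope [-0.008  0.001] [ 56.9 121.6] 82.5
top face 573 0.0003 [-0.0223  0.0234] [0.0445 0.0004]
top top 540 [[-0.0013, -0.0239, 0.4327], [0.0386, 0.0242, 0.4405]]
scene 316 x -0.3072 -0.1464 y -0.0291 0.0272 z 0.2418 slope [0.002 0.094] [161.   55.3] 5.1
scene face 374 0.0061 [-0.0308 -0.0201] [-0.3924 -0.0046]
scene top 199 [[-0.0009, -0.0303, 0.4308], [0.0399, 0.0186, 0.4389]]
```

View pics/g.png

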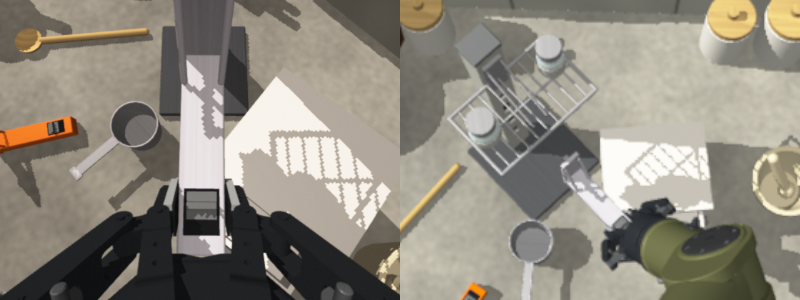

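The wrist view shows the light held straight, its arm at columns 180–228 pointing at the upright with the switch at (202,207). The top view shows it pointing at the rack. A slice-by-slice measurement comes next.

```bash
cat > m2.py <<'E'
from c import *
import sys
if len(sys.argv)>1: [snap(n) for n in('wrist','top','scene')]
Rm=Rr.as_matrix();z0=float(sys.argv[2]) if len(sys.argv)>2 else .245
print('rack p',((p-RO)@Rm).round(4),o['contact_force'].round(1))
for n in('wrist','top'):
    s=dict(np.load(n+'.npz'));L=((world(s)-RO)@Rm)
    m=(abs(L[...,2]-z0)<.004)&(abs(L[...,1])<.04)
    xs=np.arange(-.31,-.02,.02)
    for a in xs:
        k=m&(abs(L[...,0]-a)<.004)
        if k.sum()>8: y=L[k][:,1];print(n,a.round(2),k.sum(),np.percentile(y,[3,97]).round(4),'mid',((np.percentile(y,3)+np.percentile(y,97))/2).round(4),'z',np.median(L[k][:,2]).round(4))
    # heel/claw: points above arm
    k=(L[...,2]>z0+.03)&(L[...,2]<z0+.085)&(abs(L[...,1])<.03)&(L[...,0]>-.25)&(L[...,0]<-.03)&(s['image'].min(-1)>60)
    q=L[k]
    if len(q)>10: print(n,'heel',len(q),np.percentile(q,[2,10,50,90,98],axis=0).round(4).tolist())
    # ridge
    k=(L[...,2]>z0+.0035)&(L[...,2]<z0+.010)&(abs(L[...,1])<.016)&(L[...,0]<-.2)
    q=L[k]
    if len(q)>5: print(n,'ridge',len(q),np.percentile(q,[5,50,95],axis=0).round(4).tolist())
s=dict(np.load('wrist.npz'));L=((world(s)-RO)@Rm)
for z in(.06,.1,.17,.23,.3):
    k=(abs(L[...,2]-z)<.012)&(abs(L[...,0])<.012)&(abs(L[...,1])<.035)
    if k.sum()>20: f=L[k];print('face z',z,k.sum(),np.median(f[:,0]).round(4),np.percentile(f[:,1],[2,98]).round(4),np.polyfit(f[:,1],f[:,0],1).round(3))
E
python3 m2.py
```

```text
17.2167 [ 0.47549432 -0.03902581  0.1943557 ] [-0.07  0.23  0.58  2.16 -0.85  0.84  0.31] v0 [  5.53  -2.23 -22.09]
rack p [-0.2469  0.0005  0.1944] [ 0.5 -0.5 -2.8]
wrist -0.29 1190 [-0.0138  0.0156] mid 0.0009 z 0.2454
wrist -0.27 930 [-0.0147  0.025 ] mid 0.0051 z 0.246
wrist -0.25 1053 [-0.0143  0.0155] mid 0.0006 z 0.245
wrist -0.23 980 [-0.0145  0.0152] mid 0.0004 z 0.245
wrist -0.21 908 [-0.0148  0.015 ] mid 0.0001 z 0.245
wrist -0.19 864 [-0.0148  0.0148] mid 0.0 z 0.245
wrist -0.17 605 [-0.0119  0.0113] mid -0.0003 z 0.2449
wrist heel 3489 [[-0.1768, -0.0155, 0.2756], [-0.1747, -0.0137, 0.2774], [-0.1622, -0.0005, 0.2858], [-0.161, 0.0134, 0.2944], [-0.1606, 0.0152, 0.2978]]
wrist ridge 622 [[-0.2799, -0.0147, 0.2497], [-0.2735, -0.0012, 0.2514], [-0.2674, 0.0093, 0.2533]]
top -0.27 38 [-0.0114  0.0312] mid 0.0099 z 0.2445
top -0.25 44 [-0.0112  0.019 ] mid 0.0039 z 0.2448
top -0.23 44 [-0.0102  0.0179] mid 0.0039 z 0.2442
top -0.21 41 [-0.0102  0.0177] mid 0.0037 z 0.2443
top -0.19 46 [-0.0118  0.0185] mid 0.0034 z 0.244
top -0.17 37 [-0.0113  0.0189] mid 0.0038 z 0.2452
top heel 165 [[-0.1776, -0.0116, 0.2763], [-0.1735, -0.0098, 0.2801], [-0.1622, 0.0036, 0.3051], [-0.1564, 0.0182, 0.3207], [-0.149, 0.0192, 0.3233]]
top ridge 36 [[-0.2767, -0.0114, 0.2486], [-0.2705, 0.0031, 0.2495], [-0.2149, 0.0139, 0.2537]]
```

Run:
```python
from c import *
Rm=Rr.as_matrix()
for n in('wrist','top'):
    s=dict(np.load(n+'.npz'));L=((world(s)-RO)@Rm);im=s['image'].max(-1)
    for x0 in(-.12,-.1,-.08,-.06,-.03):
        k=(abs(L[...,2]-.012)<.008)&(abs(L[...,0]-x0)<.006)&(abs(L[...,1])<.13)&(im<95)
        y=L[k][:,1]
        if k.sum()>20:print(n,'foot',x0,k.sum(),np.percentile(y,[0.5,2,98,99.5]).round(4))
    k=(abs(L[...,0])<.05)&(abs(L[...,1])<.04)&(L[...,2]>.03)&(L[...,2]<.43);f=L[k]
    if k.sum()>30:
        print(n,'upr',k.sum(),np.percentile(f,[2,50,98],axis=0).round(4).tolist())
        for z in np.arange(.05,.43,.05):
            q=f[abs(f[:,2]-z)<.015]
            if len(q)>15:print('  z',z.round(2),len(q),np.percentile(q[:,:2],[3,50,97],axis=0).round(4).tolist())
```

```text
17.2167 [ 0.47549432 -0.03902581  0.1943557 ] [-0.07  0.23  0.58  2.16 -0.85  0.84  0.31] v0 [  5.53  -2.23 -22.09]
wrist foot -0.12 550 [-0.0871 -0.085   0.1151  0.1186]
wrist foot -0.1 506 [-0.0873 -0.0858  0.0773  0.0787]
wrist foot -0.08 496 [-0.0883 -0.0866  0.0778  0.0782]
wrist foot -0.06 471 [-0.0875 -0.086   0.0774  0.0788]
wrist foot -0.03 414 [-0.0873 -0.0859  0.0768  0.0784]
top foot -0.1 29 [-0.0822 -0.0822 -0.0624 -0.062 ]
top foot -0.08 53 [-0.0826 -0.0824 -0.0416 -0.0371]
top foot -0.06 86 [-0.0822 -0.0817 -0.0292 -0.0279]
top foot -0.03 101 [-0.0818 -0.0806 -0.0036  0.0001]
top upr 1382 [[-0.0447, -0.0371, 0.0478], [-0.0002, 0.0074, 0.3486], [0.0344, 0.0369, 0.4209]]
  z 0.05 65 [[-0.0014, -0.02], [-0.0001, -0.0037], [0.0342, 0.0235]]
  z 0.1 50 [[-0.0011, -0.0212], [0.0002, 0.0093], [0.0339, 0.0232]]
  z 0.15 46 [[-0.0015, -0.0187], [0.0004, 0.0022], [0.0028, 0.0232]]
  z 0.2 63 [[-0.001, -0.0209], [0.0006, 0.0057], [0.0328, 0.0232]]
  z 0.25 83 [[-0.0014, -0.0215], [0.0008, 0.0073], [0.0254, 0.0231]]
  z 0.3 84 [[-0.0007, -0.0213], [0.0007, 0.0134], [0.0335, 0.0232]]
  z 0.35 278 [[-0.0472, -0.0389], [-0.0061, 0.0109], [0.0297, 0.0386]]
  z 0.4 289 [[-0.0427, -0.0204], [-0.0047, 0.0054], [0.0296, 0.0229]]
```

Both cameras put the light about 4 mm to rack +y, and at z ≈ 0.2207 with the heel 155 mm out. It is level and square. I'll correct y and height, then go straight in.

>>> move_arm(plan=[[0, [-0.26, 0.1, 0.48], [0, 0, 0]], [0, [-0.26, 0.1, 0.48], [0, 0, 0]], [0, [0.66, 0, 0.35], [0, 0, 0]], [0, [0.66, 0, 0.35], [0, 0, 0]], [0, [0.66, 0, 0.35], [0, 0, 0]], [0, [0.66, 0, 0.35], [0, 0, 0]], [0, [0, 0, 0], [0, 0, 0]], [0, [0, 0, 0], [0, 0, 0]]])

```text
t: 17.88
position: [0.5199, 0.0014, 0.1724]
tcp_rot: [-0.094, 0.894, 0.376, 0.224]
contact_force: [0.1, -0.2, -3.1]
gripper_width: 0.361
finger_force: 60.3
```

```bash
python3 m2.py snap .223
python3 - <<'E'
from c import *
print(turn(r,th))
E
```

```text
17.8833 [0.51991511 0.00141952 0.17236793] [-0.14  0.3   0.53  2.13 -0.93  0.77  0.28] v0 [  5.52  -2.24 -22.07]
rack p [-0.1869 -0.0029  0.1724] [ 0.1 -0.2 -3.1]
wrist -0.23 1198 [-0.0181  0.0112] mid -0.0034 z 0.2234
wrist -0.21 981 [-0.019   0.0218] mid 0.0014 z 0.2239
wrist -0.19 1028 [-0.0186  0.0112] mid -0.0037 z 0.2229
wrist -0.17 967 [-0.0187  0.011 ] mid -0.0039 z 0.2228
wrist -0.15 908 [-0.0192  0.0108] mid -0.0042 z 0.2228
wrist -0.13 867 [-0.0189  0.0107] mid -0.0041 z 0.2228
wrist -0.11 602 [-0.016   0.0072] mid -0.0044 z 0.2227
wrist heel 3641 [[-0.2298, -0.0198, 0.2536], [-0.1161, -0.0178, 0.2555], [-0.1028, -0.0043, 0.2642], [-0.1013, 0.0096, 0.2742], [-0.1008, 0.0183, 0.285]]
wrist ridge 677 [[-0.2203, -0.012, 0.2274], [-0.2134, -0.0001, 0.2294], [-0.204, 0.0141, 0.2321]]
top -0.21 38 [-0.0154  0.0237] mid 0.0041 z 0.2233
top -0.19 42 [-0.0132  0.0153] mid 0.001 z 0.2229
top -0.17 46 [-0.0152  0.0152] mid -0.0 z 0.2225
top -0.15 42 [-0.0145  0.0156] mid 0.0006 z 0.2231
top -0.13 39 [-0.0147  0.0152] mid 0.0003 z 0.2219
top -0.11 35 [-0.0147  0.0149] mid 0.0001 z 0.2216
top heel 128 [[-0.1665, -0.0159, 0.2541], [-0.1152, -0.0142, 0.2582], [-0.1036, 0.0004, 0.2763], [-0.096, 0.0144, 0.2888], [-0.0884, 0.0156, 0.2968]]
top ridge 20 [[-0.2178, -0.0147, 0.2268], [-0.2146, -0.0018, 0.2288], [-0.2041, 0.0128, 0.2318]]
18.0333 [5.19312324e-01 3.39119020e-04 1.72645686e-01] [-0.14  0.3   0.53  2.14 -0.93  0.77  0.28] v0 [  5.53  -2.23 -22.09]
[ 0.01 -0.02 -0.01]
```

>>> move_arm(plan=[[0, [0.62, 0, 0.33], [0, 0, 0]], [0, [0.62, 0, 0.33], [0, 0, 0]], [0, [0.62, 0, 0.33], [0, 0, 0]], [0, [0.62, 0, 0.33], [0, 0, 0]], [0, [0.62, 0, 0.33], [0, 0, 0]], [0, [0.22, 0, 0.117], [0, 0, 0]], [0, [0.22, 0, 0.117], [0, 0, 0]], [0, [0, 0, 0], [0, 0, 0]]])

```text
t: 18.7
position: [0.5758, 0.0586, 0.1729]
tcp_rot: [-0.094, 0.894, 0.376, 0.224]
contact_force: [0.5, -0.3, -3.8]
gripper_width: 0.361
finger_force: 60.4
```

```bash
python3 m2.py snap .223|egrep -v "ridge|face"
```

```text
18.7 [0.57578232 0.05861068 0.17290022] [-0.26  0.35  0.5   2.04 -0.95  0.73  0.13] v0 [  5.53  -2.24 -22.07]
rack p [-0.107  -0.0028  0.1729] [ 0.5 -0.3 -3.8]
wrist -0.15 1193 [-0.018   0.0114] mid -0.0033 z 0.2239
wrist -0.13 975 [-0.0271  0.0205] mid -0.0033 z 0.2245
wrist -0.11 1030 [-0.0185  0.0113] mid -0.0036 z 0.2234
wrist -0.09 969 [-0.0187  0.0111] mid -0.0038 z 0.2234
wrist -0.07 907 [-0.0191  0.0109] mid -0.0041 z 0.2232
wrist -0.05 846 [-0.0189  0.0107] mid -0.0041 z 0.2233
wrist -0.03 617 [-0.016   0.0072] mid -0.0044 z 0.2231
wrist heel 1530 [[-0.1565, -0.0201, 0.2536], [-0.149, -0.019, 0.2557], [-0.034, -0.005, 0.2658], [-0.0308, 0.011, 0.2765], [-0.0302, 0.0246, 0.2891]]
top -0.13 19 [-0.0261  0.0279] mid 0.0009 z 0.2233
top -0.11 44 [-0.014   0.0152] mid 0.0006 z 0.2229
top -0.09 38 [-0.0142  0.0155] mid 0.0007 z 0.2228
top -0.07 37 [-0.014   0.0155] mid 0.0007 z 0.2223
top -0.05 34 [-0.0151  0.0148] mid -0.0001 z 0.2232
top -0.03 23 [-0.014   0.0148] mid 0.0004 z 0.2231
top heel 19 [[-0.1397, -0.0135, 0.2541], [-0.0607, -0.0124, 0.2544], [-0.0363, 0.0124, 0.2604], [-0.0339, 0.0157, 0.2725], [-0.0316, 0.0202, 0.2798]]
```

>>> move_arm(plan=[[0, [0.176, 0, 0.094], [0, 0, 0]], [0, [0.176, 0, 0.094], [0, 0, 0]], [0, [0, 0, 0], [0, 0, 0]]])

```text
t: 19.1
position: [0.5818, 0.065, 0.1732]
tcp_rot: [-0.094, 0.894, 0.376, 0.224]
contact_force: [1.0, 0.2, -2.6]
gripper_width: 0.359
finger_force: 60.4
```

>>> move_arm(plan=[[0, [0.176, 0, 0.094], [0, 0, 0]], [0, [0.132, 0, 0.07], [0, 0, 0]], [0, [0, 0, 0], [0, 0, 0]], [0, [0, 0, 0], [0, 0, 0]]])

```text
t: 19.43
position: [0.5863, 0.0695, 0.1729]
tcp_rot: [-0.094, 0.894, 0.376, 0.224]
contact_force: [-0.7, -0.5, -2.9]
gripper_width: 0.362
finger_force: 60.4
```

```bash
cat > f.py <<'E'
from c import *
Rm=Rr.as_matrix();print('rack p',((p-RO)@Rm).round(4),'F rack',(o['contact_force']@Rm).round(1),'tau',o['wrist_torque'].round(2),'turn',turn(r,th))
E
python3 f.py
```

```text
19.4333 [0.58627255 0.06953453 0.17292045] [-0.28  0.37  0.5   2.02 -0.95  0.73  0.1 ] v0 [  5.53  -2.24 -22.07]
rack p [-0.0918 -0.0027  0.1729] F rack [-0.9  0.1 -2.9] tau [-0.64  0.64 -0.01] turn [ 0.   -0.02  0.  ]
```

>>> move_arm(plan=[[0, [0.088, 0, 0.047], [0, 0, 0]], [0, [0, 0, 0], [0, 0, 0]]])

```text
t: 19.6
position: [0.5876, 0.0706, 0.1729]
tcp_rot: [-0.094, 0.894, 0.376, 0.224]
contact_force: [-0.4, -0.7, -2.8]
gripper_width: 0.362
finger_force: 60.6
```

```bash
python3 f.py
```

```text
19.6 [0.58762121 0.07064244 0.17292064] [-0.28  0.37  0.5   2.02 -0.95  0.73  0.1 ] v0 [  5.53  -2.24 -22.08]
rack p [-0.0901 -0.0029  0.1729] F rack [-0.8 -0.2 -2.8] tau [-0.71  0.66 -0.04] turn [ 0.01 -0.02 -0.  ]
```

>>> move_arm(plan=[[0, [0.088, 0, 0.047], [0, 0, 0]], [0, [0, 0, 0], [0, 0, 0]]])

```text
t: 19.77
position: [0.5878, 0.0705, 0.1722]
tcp_rot: [-0.093, 0.895, 0.375, 0.223]
contact_force: [-4.4, -5.2, -3.2]
gripper_width: 0.361
finger_force: 60.7
```

>>> move_arm(plan=[[0, [0.066, 0, 0.035], [0, 0, 0]], [0, [0, 0, 0], [0, 0, 0]]])

```text
t: 19.93
position: [0.5879, 0.0704, 0.1716]
tcp_rot: [-0.093, 0.895, 0.375, 0.222]
contact_force: [-8.4, -9.5, -2.8]
gripper_width: 0.362
finger_force: 61.1
```

```bash
python3 f.py
```

```text
19.9333 [0.5879499  0.07037722 0.17162103] [-0.28  0.37  0.5   2.02 -0.94  0.73  0.09] v0 [  5.49  -2.22 -22.11]
rack p [-0.09   -0.0033  0.1716] F rack [-12.7  -0.6  -2.8] tau [-1.92  2.07  0.3 ] turn [ 0.01  0.02 -0.02]
```

Contact is at the expected depth, so the claws have entered the slots. I'll ease off slightly, then go straight down.

>>> move_arm(plan=[[0, [-0.11, 0, -0.058], [0, 0, 0]], [0, [-0.094, 0, 0.177], [0, 0, 0]], [0, [-0.094, 0, 0.177], [0, 0, 0]], [0, [0, 0, 0], [0, 0, 0]]])

```text
t: 20.27
position: [0.5878, 0.0704, 0.1641]
tcp_rot: [-0.094, 0.895, 0.375, 0.224]
contact_force: [-5.0, -3.4, -0.2]
gripper_width: 0.365
finger_force: 60.9
```

```bash
python3 f.py
```

```text
20.2667 [0.58784872 0.07041949 0.16414205] [-0.27  0.38  0.49  2.03 -0.97  0.71  0.13] v0 [  5.52  -2.23 -22.09]
rack p [-0.0901 -0.0032  0.1641] F rack [-5.9  1.2 -0.2] tau [-0.95  0.92 -0.02] turn [ 0.01 -0.01 -0.01]
```

>>> move_arm(plan=[[0, [-0.094, 0, 0.177], [0, 0, 0]], [0, [-0.07, 0, 0.132], [0, 0, 0]], [0, [0, 0, 0], [0, 0, 0]]])

```text
t: 20.52
position: [0.5879, 0.0697, 0.1571]
tcp_rot: [-0.093, 0.895, 0.375, 0.224]
contact_force: [-5.6, -6.5, -3.5]
gripper_width: 0.36
finger_force: 60.8
```

>>> move_arm(plan=[[0, [-0.07, 0, 0.132], [0, 0, 0]], [0, [0, 0, 0], [0, 0, 0]]])

```text
t: 20.68
position: [0.5873, 0.0697, 0.1536]
tcp_rot: [-0.093, 0.895, 0.375, 0.223]
contact_force: [-4.5, -5.9, -5.6]
gripper_width: 0.358
finger_force: 60.6
```

```bash
python3 f.py
```

```text
20.6833 [0.58731053 0.06971322 0.15357647] [-0.26  0.39  0.47  2.05 -1.    0.69  0.16] v0 [  5.5   -2.22 -22.1 ]
rack p [-0.091  -0.0033  0.1536] F rack [-7.4 -0.9 -5.6] tau [-1.87  1.7  -0.18] turn [ 0.01  0.01 -0.02]
```

>>> move_arm(plan=[[0, [-0.07, 0, 0.132], [0, 0, 0]], [0, [0, 0, 0], [0, 0, 0]], [0, [0, 0, 0], [0, 0, 0]]])

```text
t: 20.93
position: [0.588, 0.0701, 0.1515]
tcp_rot: [-0.093, 0.895, 0.375, 0.224]
contact_force: [-6.3, -5.9, -0.9]
gripper_width: 0.36
finger_force: 60.8
```

```bash
python3 f.py; python3 m2.py snap .204|egrep "wrist|top"
```

```text
20.9333 [0.58800923 0.07005736 0.15154277] [-0.26  0.4   0.47  2.05 -1.01  0.69  0.17] v0 [  5.53  -2.22 -22.09]
rack p [-0.0902 -0.0035  0.1515] F rack [-8.6  0.4 -0.9] tau [-1.09  1.09  0.01] turn [ 0.02 -0.01 -0.02]
wrist -0.15 326 [-0.0182  0.01  ] mid -0.0041 z 0.2014
wrist -0.13 1174 [-0.0188  0.0109] mid -0.004 z 0.2023
wrist -0.11 1461 [-0.0309  0.0229] mid -0.004 z 0.2032
wrist -0.09 1027 [-0.019   0.0106] mid -0.0042 z 0.2026
wrist -0.07 967 [-0.0193  0.0107] mid -0.0043 z 0.203
wrist -0.05 919 [-0.0192  0.0105] mid -0.0043 z 0.2034
wrist -0.03 777 [-0.0189  0.0099] mid -0.0045 z 0.2039
wrist heel 219 [[-0.1414, -0.0294, 0.2526], [-0.1399, -0.026, 0.2536], [-0.1326, -0.0061, 0.2609], [-0.1277, 0.0243, 0.2683], [-0.1261, 0.0267, 0.2699]]
top -0.11 28 [-0.0156  0.0268] mid 0.0056 z 0.2031
top -0.09 35 [-0.0138  0.0146] mid 0.0004 z 0.2029
top -0.07 26 [-0.0154  0.0136] mid -0.0009 z 0.2032
top -0.05 28 [-0.0139  0.0138] mid -0.0 z 0.2031
top -0.03 22 [-0.0107  0.0154] mid 0.0024 z 0.2036
```

>>> move_arm(plan=[[0, [-0.07, 0, 0.132], [0, 0, 0]], [0, [0, 0, 0], [0, 0, 0]], [0, [0, 0, 0], [0, 0, 0]]])

```text
t: 21.33
position: [0.5888, 0.0696, 0.1506]
tcp_rot: [-0.093, 0.894, 0.375, 0.225]
contact_force: [-11.1, -7.5, 12.9]
gripper_width: 0.365
finger_force: 62.8
```

```bash
python3 f.py; python3 m2.py snap .204|egrep "wrist|top"
```

```text
21.3333 [0.58881294 0.0696097  0.15056214] [-0.25  0.4   0.47  2.05 -1.01  0.69  0.18] v0 [  5.56  -2.22 -22.09]
rack p [-0.09   -0.0044  0.1506] F rack [-13.1   2.7  12.9] tau [-0.61  1.37  0.41] turn [ 0.03 -0.04 -0.01]
wrist -0.15 194 [-0.0188  0.0084] mid -0.0052 z 0.2007
wrist -0.13 1154 [-0.0197  0.01  ] mid -0.0049 z 0.2013
wrist -0.11 1449 [-0.0319  0.0219] mid -0.005 z 0.2024
wrist -0.09 1063 [-0.0195  0.0097] mid -0.0049 z 0.2018
wrist -0.07 975 [-0.0196  0.01  ] mid -0.0048 z 0.2023
wrist -0.05 922 [-0.0196  0.0101] mid -0.0048 z 0.2029
wrist -0.03 805 [-0.0194  0.0099] mid -0.0047 z 0.2034
wrist heel 216 [[-0.1414, -0.0291, 0.2517], [-0.1396, -0.0263, 0.2525], [-0.1326, -0.0059, 0.2595], [-0.1277, 0.0232, 0.2672], [-0.1262, 0.0259, 0.269]]
top -0.11 31 [-0.019   0.0244] mid 0.0027 z 0.2032
top -0.09 30 [-0.016   0.0143] mid -0.0009 z 0.2016
top -0.07 19 [-0.0157  0.0139] mid -0.0009 z 0.2027
top -0.05 32 [-0.0153  0.0149] mid -0.0002 z 0.2021
top -0.03 24 [-0.0146  0.0152] mid 0.0003 z 0.2039
```

It has reached a hard stop at seat height, about 180 mm. I'll ease off the push, release and withdraw along the tool axis, then check.

>>> move_arm(plan=[[0, [0.01, 0, -0.18], [0, 0, 0]], [0.6, [-0.05, 0, 0], [0, 0, 0]], [0.6, [0, 0, 0], [0, 0, 0]], [0.6, [0, 0, 0], [0, 0, 0]], [0.6, [0, 0, -0.6], [0, 0, 0]], [0.6, [0, 0, -0.8], [0, 0, 0]], [0.6, [0, 0, -0.8], [0, 0, 0]], [0.3, [0, 0, 0], [0, 0, 0]], [0, [0, 0, 0], [0, 0, 0]], [0, [0, 0, 0], [0, 0, 0]]])

```text
t: 22.32
position: [0.5722, 0.0558, 0.1902]
tcp_rot: [-0.094, 0.894, 0.376, 0.224]
contact_force: [0.1, 0.9, -0.2]
gripper_width: 0.183
finger_force: 0.0
```

```bash
python3 f.py; python3 m2.py snap .204|egrep "wrist|top"
python3 - <<'E'
import numpy as np,cv2
w=np.load('wrist.npz')['image'];b=np.load('scene.npz')['image']
cv2.imwrite('pics/h.png',np.hstack([cv2.resize(w,(400,300)),cv2.resize(b[130:310,280:520],(400,300))])[:,:,::-1])
E
```

```text
22.3167 [0.57221426 0.05582305 0.19016551] [-0.27  0.33  0.52  2.03 -0.9   0.76  0.08] v0 [  5.53  -2.25 -22.07]
rack p [-0.1114 -0.0022  0.1902] F rack [ 0.7  0.6 -0.2] tau [-0.32  0.34  0.02] turn [-0.   -0.02  0.01]
wrist -0.15 126 [-0.0116  0.0059] mid -0.0029 z 0.2011
wrist -0.13 361 [-0.011   0.0054] mid -0.0028 z 0.202
wrist -0.11 653 [-0.0193  0.0105] mid -0.0044 z 0.2026
wrist -0.09 605 [-0.0196  0.0103] mid -0.0046 z 0.2023
wrist -0.03 203 [-0.0203  0.0108] mid -0.0048 z 0.2036
wrist heel 1188 [[-0.1558, -0.0239, 0.2346], [-0.14, -0.0165, 0.2382], [-0.1323, -0.0029, 0.2513], [-0.1244, 0.0113, 0.2614], [-0.1219, 0.0226, 0.2674]]
top -0.11 36 [-0.0143  0.0143] mid -0.0 z 0.2029
top -0.09 30 [-0.016   0.0128] mid -0.0016 z 0.2019
top -0.07 21 [-0.0146  0.0118] mid -0.0014 z 0.2023
top -0.05 27 [-0.015  0.015] mid -0.0 z 0.2027
top -0.03 21 [-0.0079  0.0144] mid 0.0033 z 0.2041
top heel 22 [[-0.1422, -0.0081, 0.2373], [-0.1362, -0.007, 0.238], [-0.1316, 0.0084, 0.2482], [-0.1255, 0.0192, 0.2574], [-0.1247, 0.0239, 0.2668]]
```

View pics/h.png

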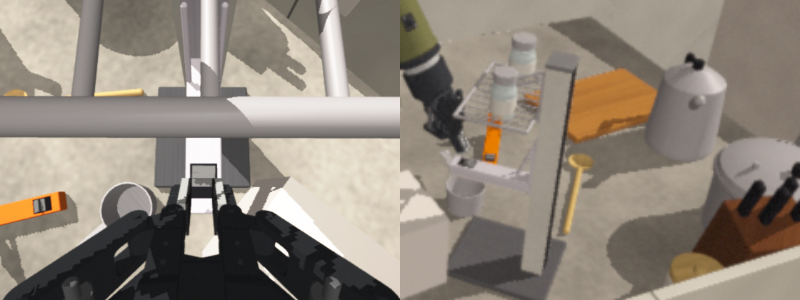

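The light hangs by itself, with the arm level and its top at about 0.203. Next is the switch: fingers shut, leaning 36°, tip set down behind the ridge.

```bash
cat > sw.py <<'E'
from plan import *
p,r,o=cur();q=np.array(o['joint_pos']);Rr=R.from_euler('z',RY);Rm=Rr.as_matrix()
ts=tool(RY,36)*flip;zs_=ts.as_matrix()[:,2]
tp=lambda x,z:RO+Rr.apply([x,-.0035,z])+.041*zs_
print(o['t'],q.round(2),'tip rack',((p-.041*r.as_matrix()[:,2]-RO)@Rm).round(4),'F',(o['contact_force']@Rm).round(1),'turn',turn(r,ts),'w',round(o['gripper_width'],3))
for x,z in((-.099,.222),(-.099,.2105),(-.117,.2105)):print(x,z,shift(r,tp(x,z)-p))
if __name__=='__main__':
    run(q,[('r',ts),('t',tp(-.099,.222)),('t',tp(-.099,.2105)),('t',tp(-.118,.2105)),('t',tp(-.2,.25))],0)
E
python3 sw.py
```

```text
22.4667 [-0.27  0.33  0.52  2.03 -0.9   0.76  0.08] tip rack [-0.1311 -0.0022  0.2259] F [ 0.8 -0.8 -0.2] turn [-0.01  1.32  0.  ] w -0.006
-0.099 0.222 [1.61 0.06 0.91]
-0.099 0.2105 [1.34 0.07 1.42]
-0.117 0.2105 [0.54 0.06 0.99]
r 2 [ 0.16  0.69 -0.02] [-0.05  0.33  0.37  2.12 -1.14  0.78  0.41] err 0.0 margin 0.38
t 1 [ 0.27486187 -0.04375545  0.23396485] [-0.06  0.34  0.37  2.12 -1.14  0.77  0.4 ] err 0.0 margin 0.38
t 1 [-3.37976520e-01 -3.19189120e-17  4.65184772e-01] [-0.05  0.35  0.36  2.14 -1.18  0.76  0.45] err 0.0 margin 0.34
t 1 [-7.68566145e-01 -4.34288422e-16 -5.58395990e-01] [-0.02  0.34  0.37  2.16 -1.17  0.78  0.48] err 0.0 margin 0.34
t 6 [-3.59348967e-01 -3.52895172e-16 -6.67954683e-01] [ 0.08  0.24  0.44  2.17 -1.01  0.9   0.46] err 0.0 margin 0.33
```

>>> move_arm(plan=[[0, [0, 0, 0], [0, 0.66, 0]], [0, [0, 0, 0], [0, 0.66, 0]], [0, [0, 0, 0], [0, 0, 0]]])

```text
t: 22.72
position: [0.5708, 0.053, 0.1889]
tcp_rot: [-0.12, 0.877, 0.367, 0.286]
contact_force: [-0.4, -0.2, -0.3]
gripper_width: -0.0
finger_force: 0.0
```

```bash
python3 sw.py|head -4
```

```text
22.7167 [-0.11  0.33  0.43  2.13 -1.15  0.75  0.4 ] tip rack [-0.1386 -0.0031  0.222 ] F [-0.4  0.1 -0.3] turn [ 0.02 -0.01 -0.03] w -0.0
-0.099 0.222 [1.6  0.01 1.17]
-0.099 0.2105 [1.26 0.01 1.63]
-0.117 0.2105 [0.53 0.01 1.1 ]
```

>>> move_arm(plan=[[0, [0.8, 0, 0.57], [0, 0, 0]], [0, [0.8, 0, 0.57], [0, 0, 0]], [0, [0, 0, 0], [0, 0, 0]]])

```text
t: 22.97
position: [0.6013, 0.0866, 0.191]
tcp_rot: [-0.121, 0.876, 0.37, 0.285]
contact_force: [-0.1, 0.4, 0.7]
gripper_width: 0.0
finger_force: 0.0
```

```bash
python3 sw.py|head -4
python3 - <<'E'
from sw import *
a=snap('wrist');c=snap('scene')
for n,s in(('wrist',a),('scene',c)):
    L=(world(s)-RO)@Rm
    m=(L[...,0]>-.14)&(L[...,0]<-.06)&(abs(L[...,1]+.003)<.022)&(L[...,2]>.19)&(L[...,2]<.25)
    for x in np.arange(-.14,-.06,.006):
        k=m&(abs(L[...,0]-x)<.003)
        if k.sum()>3:print(n,x.round(3),k.sum(),np.percentile(L[k][:,2],[2,25,50,75,98]).round(4))
im=np.hstack([cv2.resize(a['image'][180:360,160:400],(400,300),interpolation=2),cv2.resize(c['image'][205:265,290:370],(400,300),interpolation=2)])
cv2.imwrite('pics/i.png',im[:,:,::-1])
E
```

```text
22.9667 [-0.18  0.35  0.42  2.07 -1.15  0.73  0.31] tip rack [-0.0932 -0.0016  0.2241] F [0.2 0.3 0.7] turn [-0.02 -0.    0.02] w 0.0
-0.099 0.222 [-0.3   0.1  -0.08]
-0.099 0.2105 [-0.64  0.1   0.38]
-0.117 0.2105 [-1.36  0.1  -0.15]
22.9667 [-0.18  0.35  0.42  2.07 -1.15  0.73  0.31] tip rack [-0.0932 -0.0016  0.2241] F [0.2 0.3 0.7] turn [-0.02 -0.    0.02] w 0.0
-0.099 0.222 [-0.3   0.1  -0.08]
-0.099 0.2105 [-0.64  0.1   0.38]
-0.117 0.2105 [-1.36  0.1  -0.15]
wrist -0.128 50 [0.2009 0.2017 0.2023 0.2028 0.2037]
wrist -0.122 36 [0.2023 0.2447 0.2453 0.2461 0.2471]
wrist -0.116 66 [0.2459 0.2475 0.2481 0.2488 0.2498]
wrist -0.104 37 [0.2476 0.2487 0.2492 0.2496 0.25  ]
wrist -0.098 252 [0.2395 0.2432 0.2461 0.2479 0.2498]
wrist -0.092 304 [0.2321 0.2369 0.2396 0.2432 0.2464]
wrist -0.086 170 [0.2015 0.2316 0.234  0.2362 0.2386]
wrist -0.08 122 [0.2006 0.2018 0.2024 0.2029 0.204 ]
wrist -0.074 243 [0.2008 0.2021 0.2026 0.2031 0.2038]
wrist -0.068 218 [0.2013 0.2024 0.2028 0.2032 0.2042]
wrist -0.062 185 [0.2018 0.2024 0.2029 0.2033 0.2041]
scene -0.14 10 [0.1912 0.197  0.198  0.2009 0.2018]
scene -0.134 18 [0.1912 0.1973 0.2001 0.2015 0.2031]
scene -0.128 15 [0.1926 0.1991 0.2003 0.2022 0.2028]
scene -0.122 20 [0.1919 0.1977 0.2006 0.2031 0.2301]
scene -0.116 22 [0.1927 0.2    0.2039 0.208  0.2465]
scene -0.11 34 [0.1928 0.2001 0.2021 0.2379 0.2489]
scene -0.104 37 [0.1944 0.1993 0.2272 0.2396 0.2493]
scene -0.098 47 [0.1929 0.2004 0.2243 0.2404 0.2479]
scene -0.092 39 [0.19   0.1999 0.22   0.2346 0.2417]
scene -0.086 28 [0.1916 0.1993 0.2015 0.2294 0.2365]
scene -0.08 19 [0.1913 0.1991 0.2008 0.2013 0.2025]
scene -0.074 20 [0.1929 0.1988 0.2001 0.2021 0.2029]
scene -0.068 20 [0.1928 0.1971 0.1998 0.2013 0.2037]
scene -0.062 15 [0.1913 0.1967 0.1993 0.202  0.2038]
```

View pics/i.png

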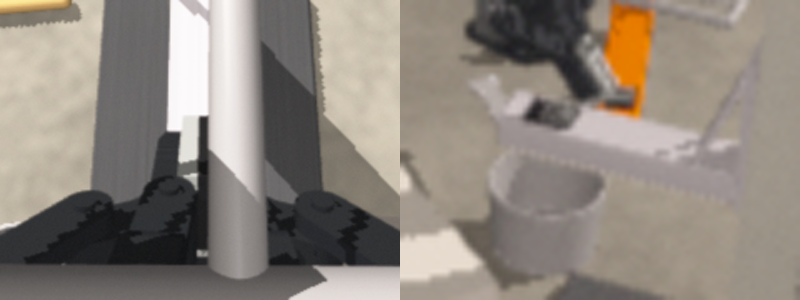

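The scene crop shows the tip at (620,97), just above the arm and on the heel side of the switch at (550,110). I'll set it down.

>>> move_arm(plan=[[0, [-0.3, 0.05, 0.18], [0, 0, 0]], [0, [-0.3, 0.05, 0.18], [0, 0, 0]], [0, [0, 0, 0], [0, 0, 0]]])

```text
t: 23.32
position: [0.5964, 0.077, 0.177]
tcp_rot: [-0.12, 0.877, 0.368, 0.284]
contact_force: [-1.0, 0.2, 0.2]
gripper_width: -0.001
finger_force: 0.0
```

```bash
python3 sw.py|head -4
```

```text
23.3167 [-0.15  0.37  0.41  2.1  -1.19  0.72  0.38] tip rack [-0.1035 -0.0047  0.2102] F [-0.5  0.9  0.2] turn [ 0.    0.02 -0.02] w -0.001
-0.099 0.222 [ 0.53 -0.06 -0.35]
-0.099 0.2105 [ 0.19 -0.06  0.12]
-0.117 0.2105 [-0.54 -0.06 -0.41]
```

>>> move_arm(plan=[[0, [-0.142, 0, -0.103], [0, 0, 0]], [0, [-0.142, 0, -0.103], [0, 0, 0]], [0, [0, 0, 0], [0, 0, 0]]])

```text
t: 23.57
position: [0.592, 0.0718, 0.1784]
tcp_rot: [-0.119, 0.877, 0.368, 0.285]
contact_force: [0.1, -0.2, -0.0]
gripper_width: 0.001
finger_force: 0.0
```

```bash
python3 sw.py|head -1
```

```text
23.5667 [-0.14  0.36  0.41  2.1  -1.19  0.72  0.39] tip rack [-0.1103 -0.0051  0.2116] F [-0.  -0.2 -0. ] turn [ 0.01 -0.   -0.01] w 0.001
```

>>> move_arm(plan=[[0, [-0.142, 0, -0.103], [0, 0, 0]], [0, [-0.142, 0, -0.103], [0, 0, 0]], [0, [0, 0, 0], [0, 0, 0]]])

```text
t: 23.82
position: [0.5889, 0.0696, 0.1803]
tcp_rot: [-0.121, 0.876, 0.369, 0.287]
contact_force: [6.3, 6.4, 2.3]
gripper_width: 0.001
finger_force: 4.0
```

```bash
python3 sw.py|head -1
python3 - <<'E'
from sw import *
for n in('scene','top','wrist'):
    s=snap(n);L=(world(s)-RO)@Rm
    k=(L[...,2]>.2055)&(L[...,2]<.2115)&(abs(L[...,1])<.016)&(L[...,0]<-.10)&(L[...,0]>-.16)
    q=L[k]
    if len(q):print(n,len(q),np.percentile(q[:,0],[5,25,50,75,95]).round(4))
E
```

```text
23.8167 [-0.13  0.36  0.41  2.11 -1.2   0.73  0.41] tip rack [-0.1142 -0.0045  0.2133] F [9.  0.  2.3] turn [-0.   -0.05  0.02] w 0.001
23.8167 [-0.13  0.36  0.41  2.11 -1.2   0.73  0.41] tip rack [-0.1142 -0.0045  0.2133] F [9.  0.  2.3] turn [-0.   -0.05  0.02] w 0.001
-0.099 0.222 [ 0.86 -0.05  0.1 ]
-0.099 0.2105 [ 0.52 -0.05  0.56]
-0.117 0.2105 [-0.21 -0.05  0.03]
scene 7 [-0.1417 -0.1281 -0.1245 -0.1175 -0.1138]
top 4 [-0.1161 -0.1139 -0.107  -0.1009 -0.1007]
```

A 9 N reaction with the tip edge at x ≈ −0.123 matches the switch's end stop (−0.1235). I'll withdraw and verify.

>>> move_arm(plan=[[0, [0.16, 0, 0.118], [0, 0, 0]], [0, [0, 0, -0.6], [0, 0, 0]], [0, [0, 0, -0.8], [0, 0, 0]], [0, [-0.2, 0, -0.8], [0, 0, 0]], [0, [-0.3, 0, -0.8], [0, 0, 0]], [0, [-0.3, 0, -0.8], [0, 0, 0]], [0, [-0.3, 0, -0.8], [0, 0, 0]], [0, [0, 0, 0], [0, 0, 0]]])

```text
t: 24.63
position: [0.5392, 0.0162, 0.2412]
tcp_rot: [-0.118, 0.877, 0.367, 0.286]
contact_force: [-0.4, -0.9, 0.1]
gripper_width: -0.004
finger_force: 0.0
```

```bash
python3 sw.py|head -1
python3 - <<'E'
from sw import *
ims=[]
for n in('wrist','scene','top'):
    s=snap(n);L=(world(s)-RO)@Rm
    k=(L[...,2]>.206)&(L[...,2]<.212)&(abs(L[...,1]+.002)<.012)&(L[...,0]<-.10)&(L[...,0]>-.16)
    q=L[k]
    if len(q):print(n,'ridge',len(q),np.percentile(q[:,0],[5,25,50,75,95]).round(4))
    k=(abs(L[...,2]-.203)<.004)&(abs(L[...,1])<.022)&(L[...,0]<-.02)&(L[...,0]>-.17);q=L[k]
    if len(q):print(n,'arm',len(q),np.percentile(q,[1,50,99],axis=0).round(4).tolist(),np.polyfit(q[:,0],q[:,2],1).round(4))
    ims.append(s['image'])
cv2.imwrite('pics/j.png',np.hstack([cv2.resize(ims[0],(400,300)),cv2.resize(ims[1][195:270,280:380],(400,300),interpolation=2)])[:,:,::-1])
E
```

```text
24.6333 [-0.09  0.22  0.51  2.09 -0.98  0.86  0.28] tip rack [-0.187  -0.0062  0.2743] F [-0.9 -0.4  0.1] turn [ 0.05 -0.01 -0.02] w -0.004
24.6333 [-0.09  0.22  0.51  2.09 -0.98  0.86  0.28] tip rack [-0.187  -0.0062  0.2743] F [-0.9 -0.4  0.1] turn [ 0.05 -0.01 -0.02] w -0.004
-0.099 0.222 [ 2.01 -0.17  4.71]
-0.099 0.2105 [ 1.67 -0.17  5.17]
-0.117 0.2105 [ 0.95 -0.17  4.64]
wrist ridge 141 [-0.1278 -0.1271 -0.1259 -0.1245 -0.1235]
wrist arm 4780 [[-0.1484, -0.02, 0.1997], [-0.0912, -0.0043, 0.2026], [-0.0221, 0.0112, 0.2051]] [0.0191 0.2042]
scene ridge 4 [-0.1282 -0.1276 -0.1266 -0.1257 -0.1251]
scene arm 268 [[-0.1463, -0.0217, 0.1991], [-0.0813, -0.0071, 0.2015], [-0.0213, 0.0108, 0.2064]] [0.0094 0.2024]
top ridge 17 [-0.1302 -0.1281 -0.1265 -0.125  -0.117 ]
top arm 505 [[-0.1498, -0.0157, 0.1991], [-0.0908, 0.0015, 0.202], [-0.0219, 0.0157, 0.2065]] [0.0047 0.2025]
```

View pics/j.png

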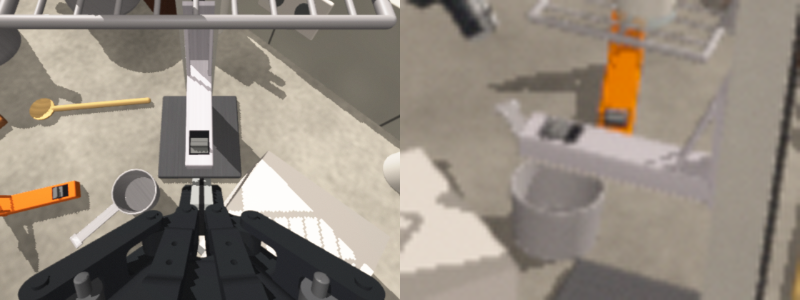

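The ridge sits at rack x = −0.126 m in all three cameras, which is the on position. The arm is level at seat height, and the robot touches nothing.

```bash
python3 -c "
from bench import hand_in
print(hand_in())"
```

```text
the job is handed in; nothing more can be done
None
```

The light hangs at its seated height in the two slots under the shelf, its switch is on, and the job is handed in at about 25 s; the hand-in gave no verdict, and I did not re-measure the bystanders at the end.

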